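Screw the filter ring onto the gem-inspection lamp

TASK

Take the black filter ring off its wooden stand and screw it fully home on the threaded brass head of the gem-inspection lamp. Set it level on the head and, pressing lightly, turn it backward (anticlockwise) until it drops a step into the thread, then turn it clockwise until it is down flat on the metal shoulder, and let go. Never force it: if the thread binds, stop; and leave the dish, the burner and the jar where they are.

Things in the scene. Friction and masses are not known exactly. Their poses are not given: they have to be found in the camera images.
- ring_mid (a point): Centre of the loose black filter ring (about 100 g), half-way up its 24 mm height, z up along its axis. It is a 56 mm wide hollow cap, glass window on top, open below. Two opposite grip flats face its own +y and -y, 59 mm apart over their outer faces, 24 mm long, from 4 to 24 mm above its underside: grip across them. It stays on the stand until lifted.
- ring: The same filter ring; origin at the centre of its underside, axes as for ring_mid. Inside are four small equally spaced thread lugs, 2 to 5 mm above the underside. The bore clears the lamp's head by about 1.5 mm all round; the glass's underside is 20 mm above the ring's underside.
- stand: Fixed round wooden stand, 52 mm wide and 18 mm high, with a centring boss 31 mm wide and 8 mm high on top, on which the ring sits loosely at the start (ring's underside 18 mm above the table). Origin at the centre of its underside.
- lamp: Gem-inspection lamp: fixed round grey base, 104 mm wide, 48 mm high, black dimmer knob on its -x side; origin at the centre of its underside. On a 44 mm wide column it carries a flat aluminium shoulder 57 mm wide, above it the brass head: thread 46 mm wide and 10 mm high, then a guide spigot 36 mm wide up to 15 mm, bevelled to 18.5 mm above the shoulder.
- seat (a point): Centre of the lamp's shoulder with the sprung column fully up: on the lamp's axis, 92 mm above the table, z up. It is fixed to the base and does not sink with the column. A ring fully home lies flat on the shoulder, ring_mid 12 mm above it. From the drop into the thread the ring stands 2.6 mm high; about 50 degrees clockwise brings it home, and from 60 degrees on it binds.
- thread_top (a point): Top of the thread, on the lamp's axis, 10 mm above the shoulder, column up. Right-hand, four starts, angle unseen. Set down squared up with the lamp (any quarter turn) the ring's underside is 6 to 8.5 mm over the shoulder; 8 to 67 degrees anticlockwise (from above) it climbs, drops 6 mm and up to 14 degrees on meets a wall. Set otherwise, a false 2 mm drop may come first. Clockwise too soon jams.
- column (a joint): How far the lamp's sprung column, with shoulder and head, is pressed down, in m: 0 is fully up, 0.014 is its hard bottom. The spring gives way at about 5 N and takes 0.8 N more per mm, so when the pressed ring drops a step into the thread, the column rises and the force falls. Twisted against a wall the thread yields about 0.1 rad per 0.6 N m.
- dish: Round dark steel dish 110 mm wide and 14 mm high with a few cut stones; origin at the centre of its underside. Leave alone.
- burner: Small square unlit metal burner, 50 mm wide, 59 mm high with its brass neck; origin at the centre of its underside. Leave alone.
- jar: Glass jar with a metal lid, 60 mm wide and 70 mm high; origin at the centre of its underside. Leave alone.
Not all that is in view belongs to the job. Of the things that look like the ring, the smaller one is meant.

How it is judged:
At the end, for the whole second after the job is handed in: The ring sits level (within 0.05 rad) on the lamp's head, centred within 3 mm, its underside no more than 1 mm above the shoulder, with the column back up within 1 mm, the ring released and at rest (horizontal distance between ring_mid and seat below 0.003 m and z of ring_mid in the frame of seat between 0.0105 and 0.013 m and angle between ring_mid's own z axis and vertical below 0.05 rad and value of joint column below 0.001 m and linear speed of ring below 0.02 m/s); the robot touches nothing.
It fails at once if the ring is forced against the lamp with more than 40 N (contact force between ring and lamp above 40 N).
It fails at once if the dish is pushed more than 20 mm (distance of dish from where it was at the start of the episode above 0.02 m).
It fails at once if the burner is pushed more than 20 mm (distance of burner from where it was at the start of the episode above 0.02 m).
It fails at once if the jar is pushed more than 20 mm (distance of jar from where it was at the start of the episode above 0.02 m).
It also fails if it takes over 56 s, if anything falls off the work surface, if the arm or the gripper's body presses on something with over 40 N, if the wrist force passes 120 N, or if a joint passes its speed limit or range.

ROBOT

A 6-joint arm with a two-finger parallel gripper is mounted at the origin on the work surface. World frame = base frame: x ahead of the robot, y to its left, z up, the work surface at z = 0. Lengths are in m, angles in rad, forces in N, time in s.
With the tool pointing down it reaches from about 0.35 to 0.85 m from the base axis. Payload 8.1 kg.
Tool frame: the origin (TCP) lies on the centre line of the jaws, within the pads' length; the fingertips stand robot.tip_extent ahead of it and the grasp point (between the pads) lies 11 mm behind it (robot.tip_extent is the distance from the TCP to the fingertips, in m); y points along the fingers, z is the direction in which the jaws open and shut, and the axes are right-handed (so a half turn about y gives the same grasp; the last joint's range is limited). The gripper opens to 93 mm and grips with 3 to 60 N. Pads are 15 mm wide; open, the fingers measure 128 mm over their backs; the gripper's body (75 mm by 188 mm) begins 65 mm behind the grasp point.
Start: joints at [1.172, 0.13, 1.488, -0, 1.523, -0.085], TCP at [0.185, 0.571, 0.204] pointing down, gripper open.
Joint ranges: [-2.96, 2.96], [-0.89, 2.26], [0.02, 2.5], [-1.34, 4.48], [0, 2.73], [-2.66, 2.66]. Speed limits (rad/s): [2.39, 2.39, 2.79, 3.14, 3.14, 3.14].

INTERFACE

Orientations are given as a rotation vector (axis times angle).
In Python, from plant import monitor, optics, robot gives the robot as it stands.
- The arm moves only by the shell command python3 -m inch 'ROWS' [OPENING] [FORCE]. ROWS is JSON, a list that holds one entry, the list of rows, each a list of 6 numbers: the shift along the tool's x, y, z in mm, then the turn, a rotation vector about the tool's x, y, z in rad. A call has 1 to 8 rows; each row shifts and turns the commanded pose from where the row before left it, along the tool's axes as they then stand; what a row does not reach is not made up. A row lasts 1/8 s, in which the tool goes at most 62.5 mm and 10.7 degrees, less where a joint would pass 70% of its speed; a pose out of reach is approached as far as the arm can. A call is refused whole if a number of a shift passes 62.5 or a number of a turn 0.188, either way. A call with a gripper value outside its range is refused whole. OPENING is the finger opening in mm, from 0 to 93, set as the call begins (- or left out, the last holds). The fingers move at their own pace and stop on an object; FORCE is the grip in N (left out, the last holds). Time passes only in rows, so rows that do not move let the fingers close. It gives the time, the measured TCP pose, the force and the opening at its end, in the units of the state.
- monitor.read_state(): the state, without advancing time (a new reading comes with each control period).
- optics.read_camera(name): name is "scene" or "top" or "wrist"; returns a dict with "image" (480x640x3 uint8, blue, green, red), "fx", "fy", "cx", "cy" (pixels), "rvec" (rotation vector, rad) and "tvec" (3), from world to camera coordinates, as OpenCV has them. Camera axes: x right, y down, z forward; pixel columns grow to the right and rows downward; lengths in m; the calibration is good to about 2 mm. A picture is of the moment at which its call begins. There is no depth.
- robot.close_job(): hands the job in, once; it reports no verdict.
The state is a dict: "t": time; "q": joint angles; "dq": joint speeds; "joint_torque": joint torques, N m; "tool_pos": TCP position; "orientation": TCP orientation; "force": force on the tool from outside, world axes, zero at the start; "wrist_torque": the same for the moment, N m; "opening": finger opening in m.
Only numpy, scipy, OpenCV 4.12 (cv2) and the standard library are available. Lean on these libraries where they do the work, as an engineer would, in place of code of your own. Each camera call takes 0.05 s, during which the arm holds its last target.

## Working session

There is one attempt and no reset: what is moved stays moved. The work goes in short steps, Python scripts to look and compute and a shell command to move; the robot and the scene stay as the last step left them, time stands still between calls to the robot, and variables do not carry over. Pictures are saved under pics/ and viewed, and the job is handed in when it is done.

```bash
ls; mkdir -p pics; python3 - <<'E'
from plant import monitor, optics, robot
import cv2
s=monitor.read_state()
print(s, robot.tip_extent)
for n in ("scene","top","wrist"):
    c=optics.read_camera(n); cv2.imwrite(f"pics/{n}0.png",c["image"]); print(n,c["fx"],c["cx"],c["cy"],c["rvec"],c["tvec"])
E
```

```text
pics
{'t': 0.0, 'q': array([ 1.17158223e+00,  1.31151400e-01,  1.48925988e+00, -3.21727123e-05,
        1.52299834e+00, -8.54148227e-02]), 'dq': array([ 0.00046964, -0.00131965,  0.00068507, -0.00014627, -0.00042544,
       -0.00096083]), 'joint_torque': array([-1.70000396e-03, -5.59851050e+01, -4.91740429e+01,  7.63754826e-02,
        3.56792333e-02, -2.18776950e-04]), 'tool_pos': array([0.18497418, 0.57015612, 0.20320396]), 'orientation': array([-1.55850479,  0.24665225, -0.24601412]), 'force': array([ 0.26253103, -0.28668007, -0.40397243]), 'wrist_torque': array([-0.02398327, -0.01651494, -0.01977503]), 'opening': 0.09285662319303797} 0.008
scene 437.4018712712327 323.6755719464064 235.0337603417017 [ 1.4520699   1.85131033 -0.97976116] [ 0.1450718  -0.24616845  1.36580618]
top 600.3693984162337 314.64641796367596 246.73548598555055 [ 2.14855983 -2.07756653  0.21767308] [-0.02283701  0.60804455  1.04419957]
wrist 380.4535621649409 312.57839005956424 237.04794527098161 [-2.36539815 -1.71932329 -0.21861811] [-0.59812003 -0.02944776  0.39012767]
```

View pics/scene0.png

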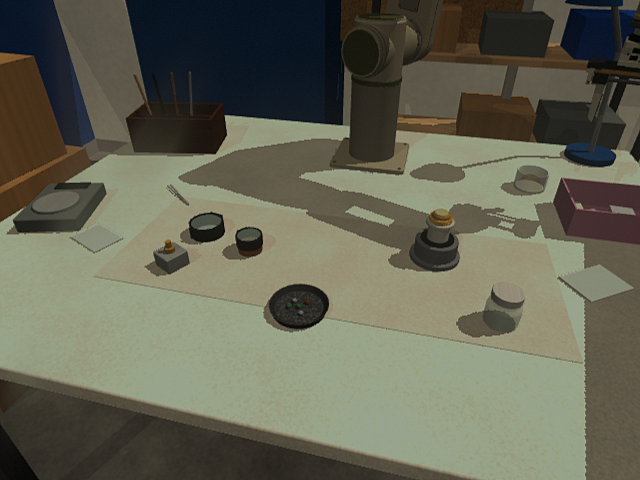

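View pics/top0.png

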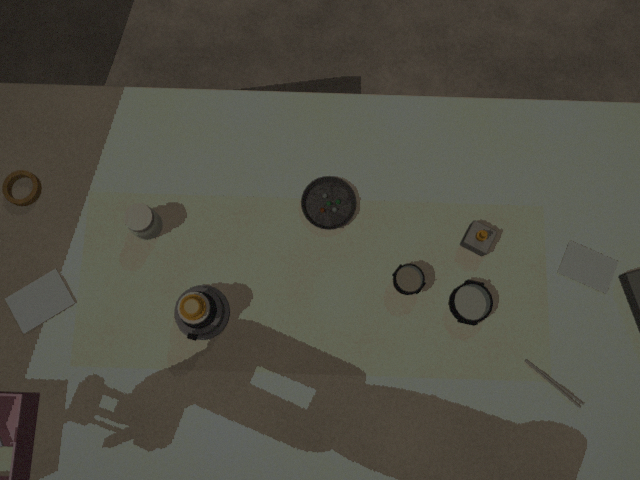

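View pics/wrist0.png

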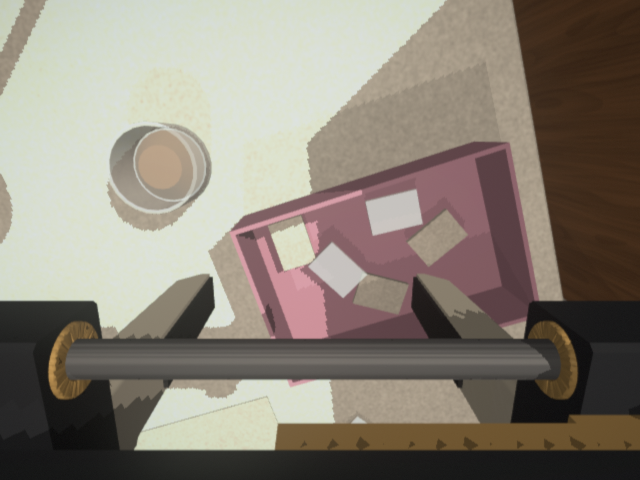

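The scene has two candidates for the ring. In the top view they are at (409,279), small and on a wooden stand, and at (471,302), larger and on the table. The smaller one on the brown stand fits the description. The lamp is at about (202,312) with its knob at (193,336), the dish at (329,203), the burner at (480,237) and the jar at (145,221). I'll confirm with a crop.

```bash
cat > h.py <<'E'
import numpy as np, cv2
from plant import monitor, optics, robot
def cam(n):
    c=optics.read_camera(n); c["R"]=cv2.Rodrigues(np.array(c["rvec"],float))[0]; c["t"]=np.array(c["tvec"],float)
    c["K"]=np.array([[c["fx"],0,c["cx"]],[0,c["fy"],c["cy"]],[0,0,1.]]); return c
def ray(c,u,v,z):
    d=c["R"].T@np.array([(u-c["cx"])/c["fx"],(v-c["cy"])/c["fy"],1.]); o=-c["R"].T@c["t"]
    return o+d*(z-o[2])/d[2]
def proj(c,p):
    return cv2.projectPoints(np.array(p,float).reshape(-1,3),np.array(c["rvec"],float),np.array(c["tvec"],float),c["K"],None)[0].reshape(-1,2)
E
python3 - <<'E'
from h import *
c=cam("top"); im=c["image"]
def crop(im,x,y,w,h,s): return cv2.convertScaleAbs(cv2.resize(im[y:y+h,x:x+w],None,fx=s,fy=s,interpolation=cv2.INTER_CUBIC),alpha=1.8)
a=crop(im,375,245,130,95,5.5/1); b=crop(im,155,270,95,80,6)
cv2.imwrite("pics/ringcrop.png",a); cv2.imwrite("pics/lampcrop.png",b)
s=cam("scene")["image"]; cv2.imwrite("pics/scenecrop.png",np.hstack([crop(s,175,195,100,90,4),crop(s,395,195,90,90,4)]))
print(ray(c,409,279,.042),ray(c,202,312,.048))
E
```

```text
[ 0.5574897  -0.17966566  0.042     ] [0.48287371 0.1991763  0.048     ]
```

View pics/ringcrop.png

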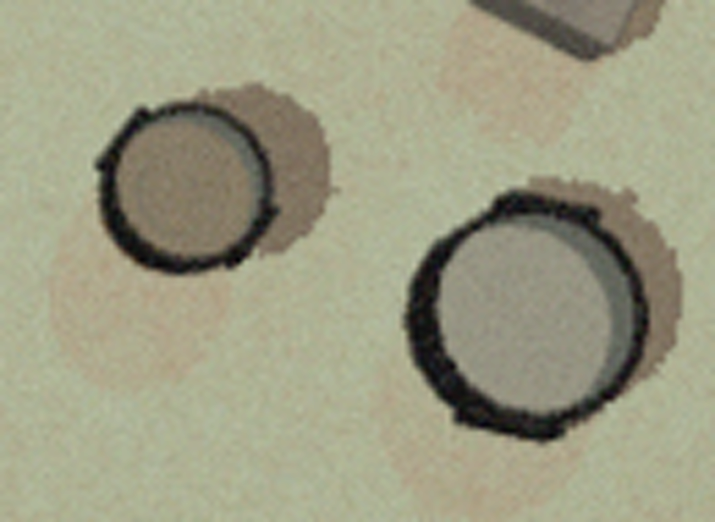

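View pics/lampcrop.png

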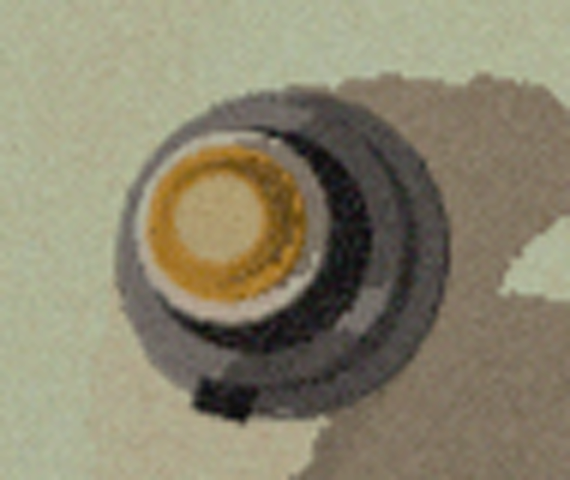

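View pics/scenecrop.png

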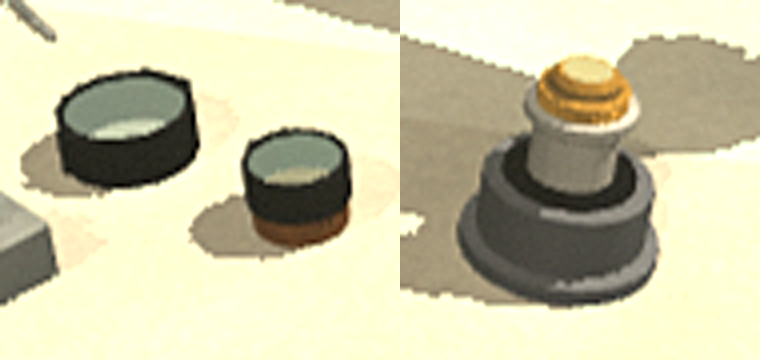

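The crop confirms it: the small ring at (409,279) sits on the brown stand, with its flats at the upper-left and lower-right of its rim. The larger one sits directly on the table. Next I'll measure poses and tool axes.

```bash
cat >> h.py <<'E'
from scipy.spatial.transform import Rotation as Ro
def tool():
    s=monitor.read_state(); return np.array(s["tool_pos"]),Ro.from_rotvec(s["orientation"]).as_matrix(),s
def rows_to(p,yaw_z=None):
    """shift in tool axes (mm) to reach p; turn about tool y to bring tool z to world yaw"""
    P,R,s=tool(); d=R.T@(np.array(p)-P)*1000
    print("t %.2f"%s["t"],"shift mm",d.round(1))
    # levelled target
    if yaw_z is not None:
        y=np.array([0,0,-1.]); best=None
        for k in (0,np.pi):
            z=np.array([np.cos(yaw_z+k),np.sin(yaw_z+k),0]); x=np.cross(y,z)
            T=np.c_[x,y,z]; rv=Ro.from_matrix(R.T@T).as_rotvec()
            print(" turn tool",rv.round(3),"norm",np.linalg.norm(rv).round(3))
E
python3 - <<'E'
from h import *
P,R,s=tool(); print(P,"\n",R.round(3))
w=cam("wrist"); o=-w["R"].T@w["t"]; print("cam rel tool (tool ax)",R.T@(o-P),"view dir",w["R"][2], "tool",R.T@w["R"][2])
c=cam("top")
f=lambda x,y:(375+x/5.5,245+y/5.5)
g=lambda x,y:(155+x/6,270+y/6)
a=ray(c,*f(122,137),.042);b=ray(c,*f(251,238),.042); print("flats",a,b,np.linalg.norm(a-b),"mid",(a+b)/2,"ang",np.degrees(np.arctan2(*(a-b)[1::-1])))
# shoulder outer ellipse: x 135..329,y130..326
print("shoulder c",ray(c,*g(232,228),.092),"base c", ray(c,*g(283,255),.02),"knob",ray(c,*g(225,402),.02),ray(c,*g(225,402),.035))
print("head top", ray(c,*g(220,220),.1105))
for n,(u,v,z) in dict(dish=(329,203,.01),burner=(480,237,.05),jar=(145,221,.035),big=(471,302,.02)).items(): print(n,ray(c,u,v,z))
E
```

```text
[0.18507232 0.57043118 0.20370949] 
 [[ 0.951 -0.     0.309]
 [-0.309 -0.001  0.951]
 [-0.    -1.    -0.001]]
cam rel tool (tool ax) [-0.07038291 -0.17985951 -0.00053459] view dir [ 0.24101424 -0.08035276 -0.96718952] tool [ 0.25410356  0.96717635 -0.00113283]
flats [ 0.57387737 -0.15760847  0.042     ] [ 0.54085077 -0.20125085  0.042     ] 0.05473037491091917 mid [ 0.55736407 -0.17942966  0.042     ] ang 52.88319606809319
shoulder c [0.48537936 0.20606042 0.092     ] base c [0.48449828 0.20403188 0.02      ] knob [0.43855131 0.21871679 0.02      ] [0.43781086 0.21572231 0.035     ]
head top [0.48576231 0.20595369 0.1105    ]
dish [ 0.70802745 -0.02746772  0.01      ]
burner [ 0.64023381 -0.31131224  0.05      ]
jar [0.65331052 0.32246953 0.035     ]
big [ 0.52116444 -0.29984868  0.02      ]
```

```bash
python3 -m inch '[[[50,0,-32,0,0,0],[50,0,-32,0,0,0],[50,0,-32,0,0,0],[50,0,-32,0,0,0],[50,0,-32,0,0,0],[50,0,-32,0,0,0],[50,0,-32,0,0,0],[48,0,-30,0,0,0]]]' 93
python3 - <<'E'
from h import *
P,R,s=tool(); print(s["t"],P,"\n",R.round(3))
w=cam("wrist"); cv2.imwrite("pics/w1.png",w["image"]); np.save("w1.npy",[w["rvec"],w["tvec"]])
E
```

```text
t: 1.35
tool_pos: [0.4864, 0.2045, 0.2045]
orientation: [-1.556, 0.246, -0.247]
force: [-0.0, 0.8, 0.2]
opening: 0.0928
1.35 [0.4864387  0.20453368 0.20451843] 
 [[ 0.951  0.001  0.309]
 [-0.309  0.     0.951]
 [ 0.001 -1.     0.   ]]
```

View pics/w1.png

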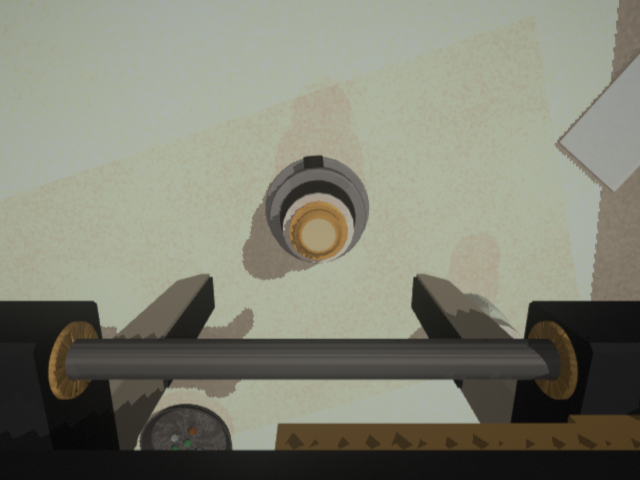

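The lamp is at (318,230), with its knob at (313,162). I'll fit the shoulder and brass outlines.

```bash
python3 - <<'E'
from h import *
im=cv2.imread("pics/w1.png"); rv,tv=np.load("w1.npy")
w=dict(rvec=rv,tvec=tv,R=cv2.Rodrigues(rv)[0],t=tv,fx=380.4535621649409,fy=380.4535621649409,cx=312.57839,cy=237.047945)
sub=im[140:290,240:390]; cv2.imwrite("pics/w1c.png",cv2.resize(sub,None,fx=4,fy=4,interpolation=cv2.INTER_CUBIC))
hsv=cv2.cvtColor(im,cv2.COLOR_BGR2HSV); m=cv2.inRange(hsv,(8,110,90),(30,255,255)); m[:190]=0;m[270:]=0;m[:,:270]=0;m[:,370:]=0
cs,_=cv2.findContours(m,cv2.RETR_EXTERNAL,cv2.CHAIN_APPROX_NONE); k=cv2.convexHull(max(cs,key=cv2.contourArea)); e=cv2.fitEllipse(k); print("brass",e)
for z in(.092,.102): print(z,ray(w,*e[0],z))
print(hsv[232,[282,285,288,292,350,355,360]], [ray(w,x,232,.102)[:2].round(4) for x in(285,352)])
for z in (.01,.024,.04): print("knob",z,ray(w,313.5,162,z))
E
```

```text
brass ((317.9068298339844, 230.21583557128906), (57.78845977783203, 58.00815200805664), 104.4844970703125)
0.092 [0.48835978 0.20744985 0.092     ]
0.102 [0.48599449 0.20807433 0.102     ]
[[ 17  28  82]
 [ 17  38 121]
 [ 16  48 123]
 [ 18 137 112]
 [ 24  28 173]
 [ 13  21 111]
 [ 15  19 110]] [array([0.4796, 0.1837]), array([0.4954, 0.2324])]
knob 0.01 [0.44178632 0.21904204 0.01      ]
knob 0.024 [0.44094227 0.21929122 0.024     ]
knob 0.04 [0.43997764 0.21957599 0.04      ]
```

View pics/w1c.png

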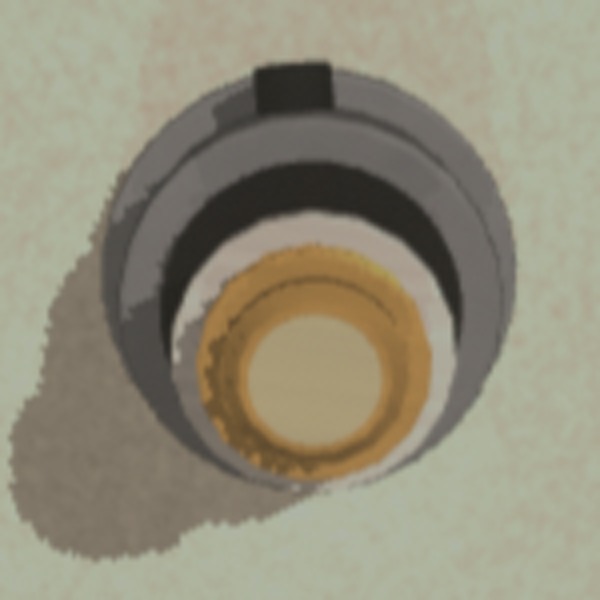

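```bash
python3 - <<'E'
from h import *
rv,tv=np.load("w1.npy")
w=dict(rvec=rv,tvec=tv,R=cv2.Rodrigues(rv)[0],t=tv,fx=380.4535621649409,fy=380.4535621649409,cx=312.57839,cy=237.047945)
f=lambda x,y:(240+x/4-.4,140+y/4-.4)
print("shoulder",ray(w,*f(315,351),.092))
print("spigot top(r?)",ray(w,*f(314,380),.1105))
# base: outer lower ellipse x 103..516, y 65?..; lateral centre
print("base mid z.01",ray(w,*f(309.5,275),.01))
a=ray(w,*f(294,80),.024); 
for c in ([.4865,.207],[.4853,.206]): print(np.degrees(np.arctan2(c[1]-a[1],c[0]-a[0])))
# knob edges direction: left edge & right edge of knob
l=ray(w,*f(255,90),.024); r=ray(w,*f(333,90),.024); print("knob mid",(l+r)/2, "perp ang",np.degrees(np.arctan2(*(r-l)[1::-1])))
c=cam("top"); im=c["image"]; hsv=cv2.cvtColor(im,cv2.COLOR_BGR2HSV)
cv2.imwrite("pics/top1.png",im)
E
```

```text
shoulder [0.48625149 0.20849439 0.092     ]
spigot top(r?) [0.48722031 0.20771636 0.1105    ]
base mid z.01 [0.48609267 0.20831087 0.01      ]
-14.795581057153766
-16.299702658721046
knob mid [0.44091414 0.21890865 0.024     ] perp ang 71.99083200385545
```

```bash
python3 -m inch '[[[23,0,-43,0,0,0],[23,0,-43,0,0,0],[23,0,-43,0,0,0],[23,0,-43,0,0,0],[23,15,-43,0,0,0],[23,15,-43,0,0,0],[24,15,-43,0,0,0],[24,15,-42,0,0,0]]]'
python3 - <<'E'
from h import *
P,R,s=tool(); print(s["t"],P,"\n",R.round(3))
w=cam("wrist"); cv2.imwrite("pics/w2.png",w["image"]); np.save("w2.npy",[w["rvec"],w["tvec"]])
print(proj(w,[.557,-.1795,.042]))
E
```

```text
t: 2.45
tool_pos: [0.5567, -0.1781, 0.1439]
orientation: [-1.556, 0.246, -0.246]
force: [1.2, 0.8, -0.2]
opening: 0.093
2.45 [ 0.55669663 -0.17814787  0.14394449] 
 [[ 0.951  0.     0.308]
 [-0.308  0.     0.951]
 [ 0.    -1.     0.   ]]
[[312.14557058 233.27047085]]
```

View pics/w2.png

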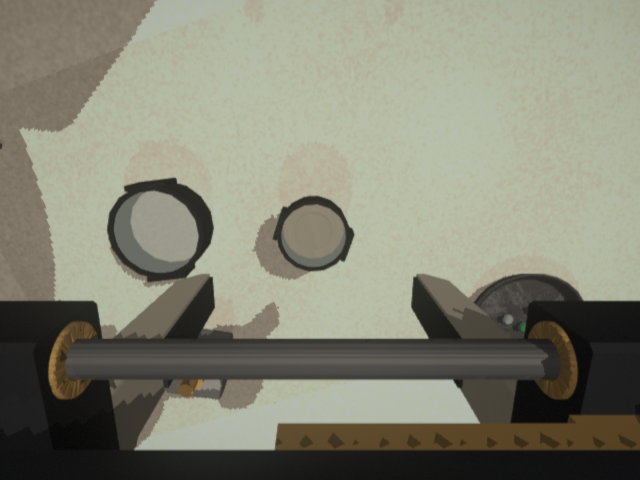

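The ring is at (315,233), with its flats at left (278,222) and right (350,243).

```bash
python3 - <<'E'
from h import *
im=cv2.imread("pics/w2.png"); rv,tv=np.load("w2.npy")
w=dict(rvec=rv,tvec=tv,R=cv2.Rodrigues(rv)[0],t=tv,fx=380.4535621649409,fy=380.4535621649409,cx=312.57839,cy=237.047945)
cv2.imwrite("pics/w2c.png",cv2.resize(im[185:285,260:370],None,fx=6,fy=6,interpolation=cv2.INTER_CUBIC))
m=cv2.inRange(cv2.cvtColor(im,cv2.COLOR_BGR2GRAY),0,50); m[:185]=0;m[285:]=0;m[:,:255]=0;m[:,370:]=0
cs,_=cv2.findContours(m,cv2.RETR_EXTERNAL,cv2.CHAIN_APPROX_NONE); k=max(cs,key=cv2.contourArea)
h=cv2.convexHull(k); (x,y),r=cv2.minEnclosingCircle(h); print("enc",x,y,r, cv2.minAreaRect(h))
# back-project contour to top plane, far points
p=np.array([ray(w,u,v,.042)[:2] for u,v in k[:,0]]); 
hp=cv2.convexHull(p.astype(np.float32)*1000); print("circ",cv2.minEnclosingCircle(hp)); print("rect",cv2.minAreaRect(hp))
E
```

```text
enc 313.1710510253906 233.4013214111328 39.4401741027832 ((312.40771484375, 233.8384552001953), (74.04873657226562, 70.8238296508789), 60.2551155090332)
circ ((557.8274536132812, -178.60226440429688), 30.5130672454834)
rect ((557.9876708984375, -179.42623901367188), (57.5443115234375, 54.33683395385742), 11.487658500671387)
```

View pics/w2c.png

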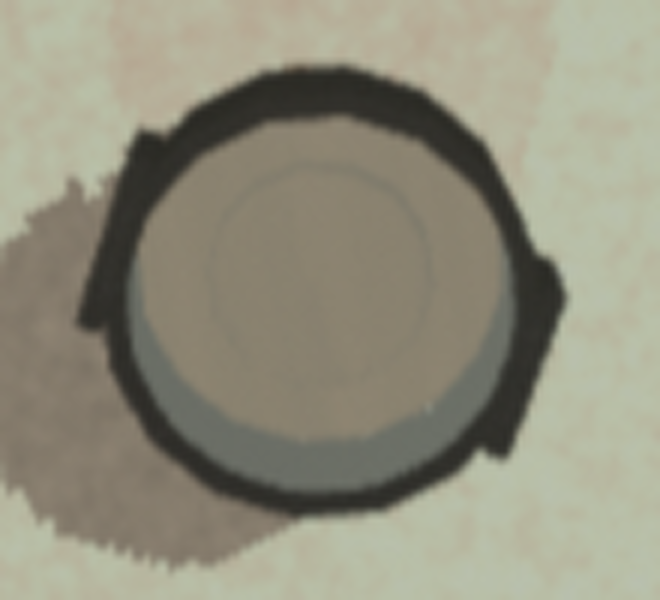

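```bash
python3 -m inch '[[[1.5,0,-0.5,0,0,0],[0,20,0,0,0.169,0],[0,20,0,0,0.168,0],[0,25,0,0,0,0],[0,25,0,0,0,0],[0,18,0,0,0,0],[0,8,0,0,0,0],[0,0,0,0,0,0]]]' 93
python3 - <<'E'
from h import *
P,R,s=tool(); print(s["t"],P,s["force"],"\n",R.round(3)); rows_to([.558,-.179,.028],np.radians(52.7))
w=cam("wrist"); cv2.imwrite("pics/w3.png",w["image"])
E
```

```text
t: 3.5
tool_pos: [0.5577, -0.1778, 0.0282]
orientation: [-1.51, 0.509, -0.509]
force: [-0.1, -0.2, 0.3]
opening: 0.0927
3.5 [ 0.55765787 -0.17784043  0.02821599] [-0.08603281 -0.15151488  0.29266313] 
 [[ 0.796 -0.     0.605]
 [-0.605  0.     0.796]
 [-0.    -1.    -0.   ]]
t 3.50 shift mm [ 1.   0.2 -0.7]
 turn tool [ 0.     0.001 -0.   ] norm 0.001
 turn tool [-1.000e-03 -3.141e+00 -0.000e+00] norm 3.141
```

View pics/w3.png

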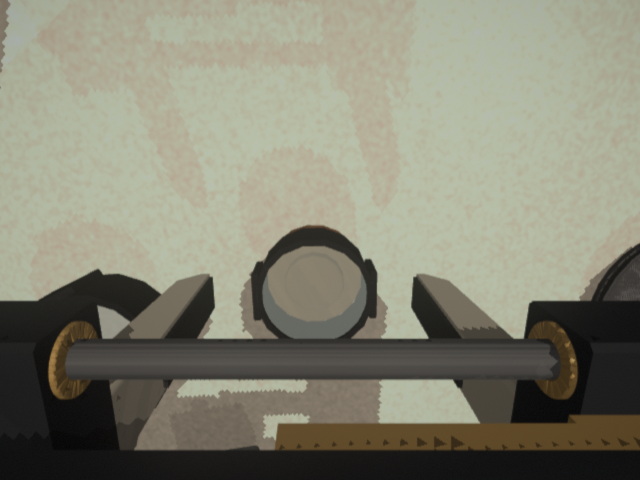

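The ring is centred between the jaws (255–375, fingers at 214 and 413). I'll close on it.

```bash
python3 -m inch '[[[1,0,-0.7,0,0,0],[0,0,0,0,0,0],[0,0,0,0,0,0],[0,0,0,0,0,0],[0,0,0,0,0,0],[0,0,0,0,0,0]]]' 50 40
python3 - <<'E'
from h import *
P,R,s=tool(); print(s["t"],P,s["force"],s["wrist_torque"],s["opening"])
w=cam("wrist"); cv2.imwrite("pics/w4.png",w["image"][200:400,150:470])
E
```

```text
t: 4.3
tool_pos: [0.558, -0.1795, 0.0282]
orientation: [-1.51, 0.51, -0.51]
force: [-0.4, 0.2, -0.3]
opening: 0.0504
4.3 [ 0.55800546 -0.17954094  0.02822813] [-0.40746053  0.1787651  -0.25216731] [-0.02468894  0.01976129 -0.04361524] 0.050366205435491085
```

View pics/w4.png

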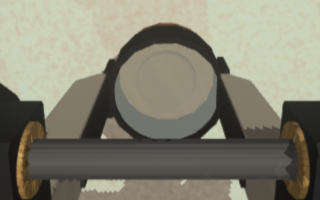

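```bash
python3 - <<'E'
from h import *
P,R,s=tool(); w=cam("wrist"); im=w["image"]
cv2.imwrite("pics/w5.png",cv2.resize(im[200:380,200:430],None,fx=3.4,fy=3.2,interpolation=cv2.INTER_CUBIC))
print(s["t"],s["opening"],proj(w,[P,P+[0,0,.014],P+[0,0,.008]-0*P, P+R[:,2]*.025,P-R[:,2]*.025,P-[0,0,.008]+R[:,2]*.025,[.558,-.179,.042]]))
c=cam("top"); cv2.imwrite("pics/t5.png",cv2.resize(c["image"][230:340,350:500],None,fx=5,fy=5))
E
```

```text
4.35 0.050191761451381246 [[314.12283775 280.86376114]
 [314.20806179 291.79386962]
 [314.17000188 286.9126295 ]
 [363.72229332 280.86837117]
 [264.5371729  280.85915239]
 [361.75527848 275.28767442]
 [315.0509176  291.10581281]]
```

View pics/w5.png

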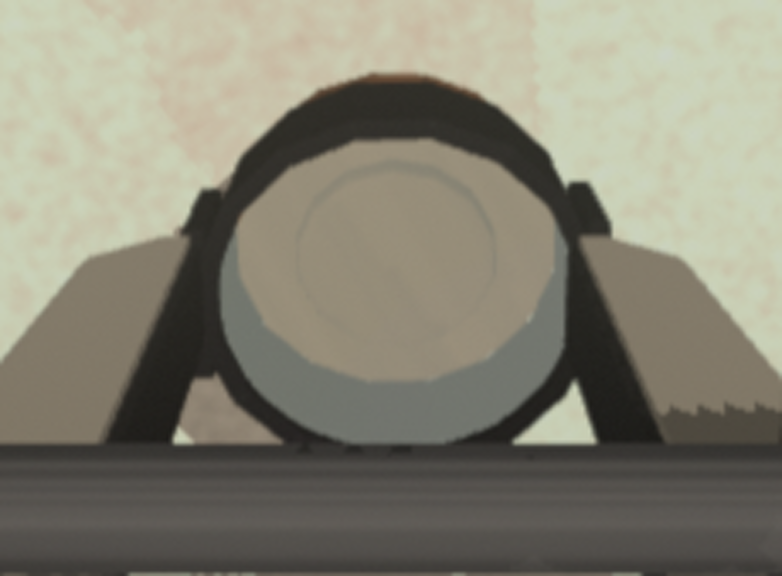

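View pics/t5.png

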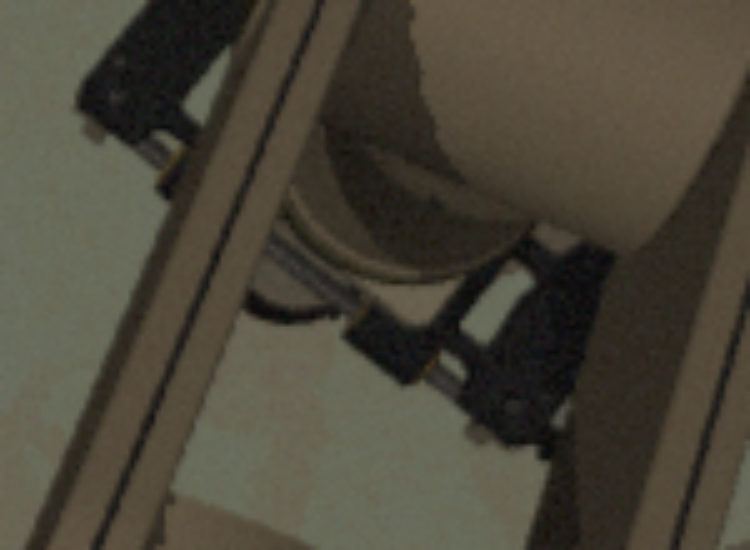

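```bash
python3 -m inch '[[[0,0,0,0,0,0],[0,0,0,0,0,0]]]' 30 40
```

```text
t: 4.7
tool_pos: [0.558, -0.1795, 0.0282]
orientation: [-1.51, 0.51, -0.51]
force: [-0.6, 0.5, -0.2]
opening: 0.0343
```

```bash
python3 - <<'E'
from h import *
P,R,s=tool(); w=cam("wrist"); im=w["image"]
print(s["opening"])
cv2.imwrite("pics/w6.png",cv2.resize(im[200:380,200:430],None,fx=3.4,fy=3.2,interpolation=cv2.INTER_CUBIC))
c=cam("scene"); cv2.imwrite("pics/s6.png",cv2.resize(c["image"][170:290,170:330],None,fx=5,fy=5,interpolation=cv2.INTER_CUBIC))
E
```

```text
0.03425317322542901
```

View pics/w6.png

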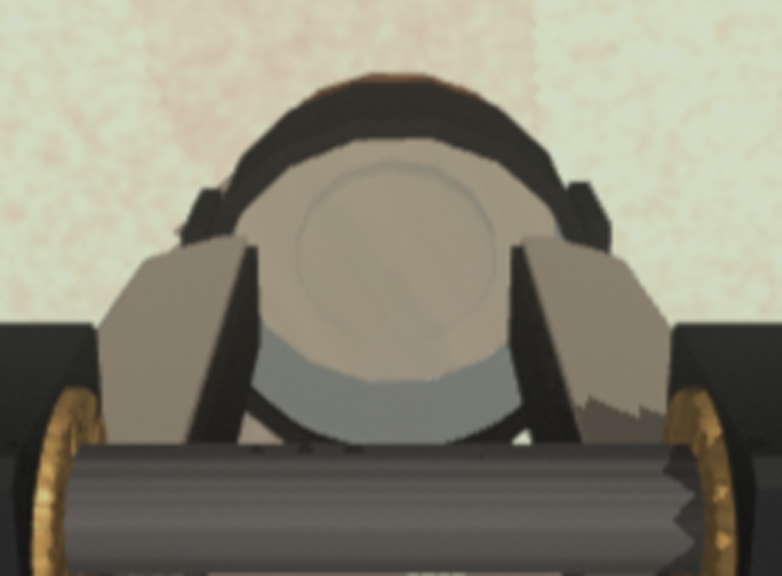

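View pics/s6.png

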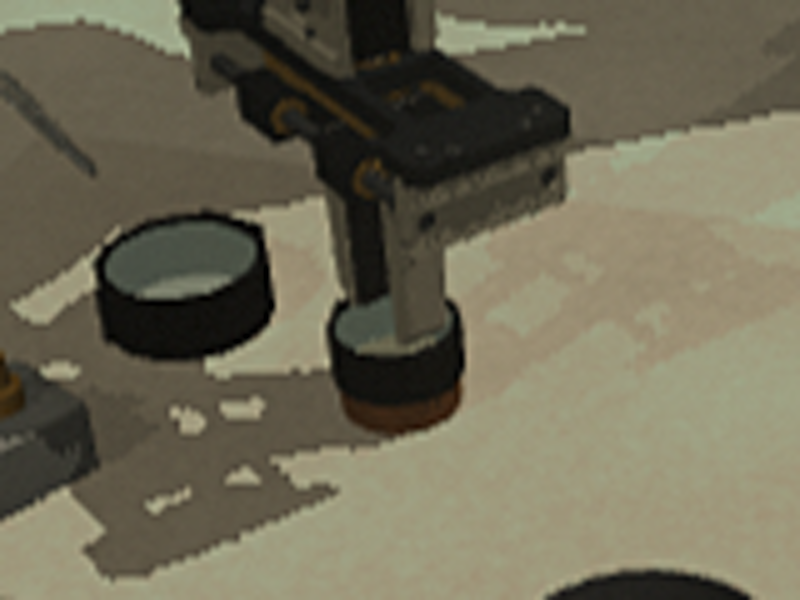

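```bash
python3 - <<'E'
from h import *
P,R,s=tool(); c=cam("scene"); w=cam("wrist")
print(c["R"].T@-c["t"])
for sg in(1,-1):
  for h in (.02,.03,.04,.05,.06):
    q=np.array([P[0],P[1],h])+sg*R[:,2]*.0195
    a=np.array([q-R[:,0]*.0075,q+R[:,0]*.0075])
    print(sg,h,((proj(c,a)-[170,170])*5).round(0).tolist(),((proj(w,a)-[200,200])*[3.4,3.2]).round(0).tolist())
print(((proj(c,[[.558,-.179,.042],[.558,-.179,0]])-[170,170])*5).round(0))
E
```

```text
[1.26922028 0.15531524 0.55859493]
1 0.02 [[433.0, 375.0], [403.0, 388.0]] [[515.0, 197.0], [513.0, 283.0]]
1 0.03 [[431.0, 356.0], [401.0, 369.0]] [[522.0, 218.0], [519.0, 308.0]]
1 0.04 [[429.0, 336.0], [399.0, 349.0]] [[530.0, 240.0], [527.0, 335.0]]
1 0.05 [[427.0, 317.0], [396.0, 329.0]] [[538.0, 266.0], [535.0, 365.0]]
1 0.06 [[425.0, 297.0], [394.0, 309.0]] [[547.0, 294.0], [544.0, 398.0]]
-1 0.02 [[386.0, 335.0], [356.0, 347.0]] [[260.0, 197.0], [263.0, 283.0]]
-1 0.03 [[384.0, 316.0], [353.0, 328.0]] [[254.0, 218.0], [257.0, 308.0]]
-1 0.04 [[381.0, 297.0], [351.0, 309.0]] [[247.0, 240.0], [250.0, 335.0]]
-1 0.05 [[379.0, 277.0], [349.0, 289.0]] [[239.0, 266.0], [242.0, 365.0]]
-1 0.06 [[377.0, 258.0], [346.0, 269.0]] [[230.0, 294.0], [234.0, 398.0]]
[[391. 319.]
 [399. 399.]]
```

The fingers closed above the ring without touching it. In both views the visible tips stand about 12 mm behind the TCP, at z≈0.041, which doesn't match tip_extent. I'll rise, open, go lower and look before closing.

```bash
python3 -m inch '[[[0,-8,0,0,0,0],[0,0,0,0,0,0],[0,0,0,0,0,0],[0,0,0,0,0,0],[0,0,0,0,0,0],[0,0,0,0,0,0],[0,10,0,0,0,0]]]' 93 40
python3 - <<'E'
from h import *
P,R,s=tool(); w=cam("wrist"); im=w["image"]
print(s["opening"],robot.tip_extent,[a for a in dir(robot) if a[0]!='_'])
cv2.imwrite("pics/w7.png",im)
c=cam("scene"); cv2.imwrite("pics/s7.png",cv2.resize(c["image"][170:290,170:330],None,fx=5,fy=5,interpolation=cv2.INTER_CUBIC))
E
```

```text
t: 5.78
tool_pos: [0.5589, -0.1798, 0.0268]
orientation: [-1.51, 0.508, -0.511]
force: [-0.2, -0.5, 0.1]
opening: 0.0917
0.091678233345338 0.008 ['IKError', 'close_job', 'tip_extent']
```

View pics/s7.png

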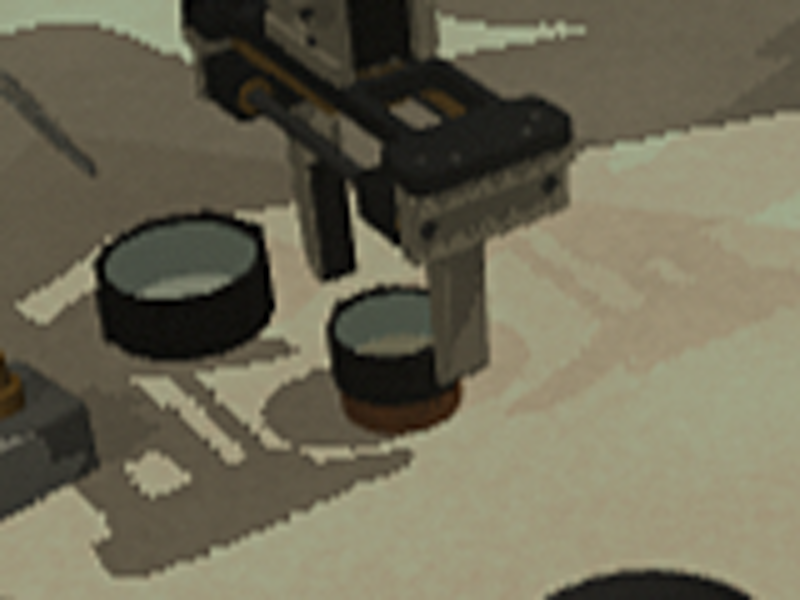

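View pics/w7.png

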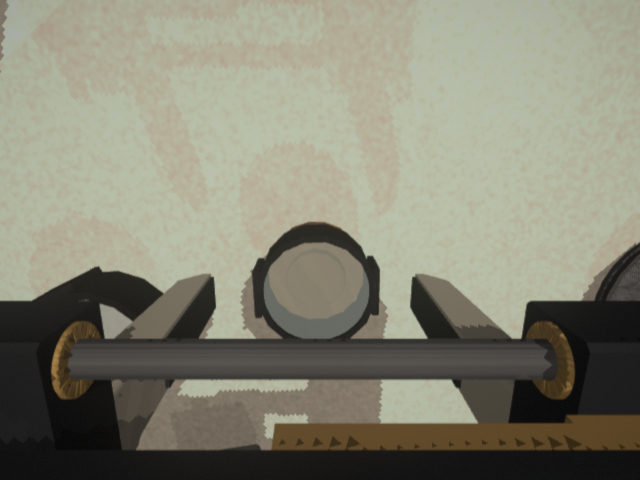

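```bash
python3 -m inch '[[[-0.5,8,0,0,0,0],[0,8,0,0,0,0],[0,0,0,0,0,0]]]' 93 40
python3 - <<'E'
from h import *
P,R,s=tool(); w=cam("wrist"); im=w["image"]
print(P,s["opening"],s["force"])
cv2.imwrite("pics/w8.png",im[180:400,150:480])
c=cam("scene"); cv2.imwrite("pics/s8.png",cv2.resize(c["image"][170:290,170:330],None,fx=5,fy=5,interpolation=cv2.INTER_CUBIC))
E
```

```text
t: 6.25
tool_pos: [0.5568, -0.1788, 0.009]
orientation: [-1.51, 0.511, -0.508]
force: [0.3, -0.1, -0.4]
opening: 0.0926
[ 0.55675665 -0.17884086  0.00900229] 0.09260404022938419 [ 0.33262652 -0.08292219 -0.44128424]
```

View pics/s8.png

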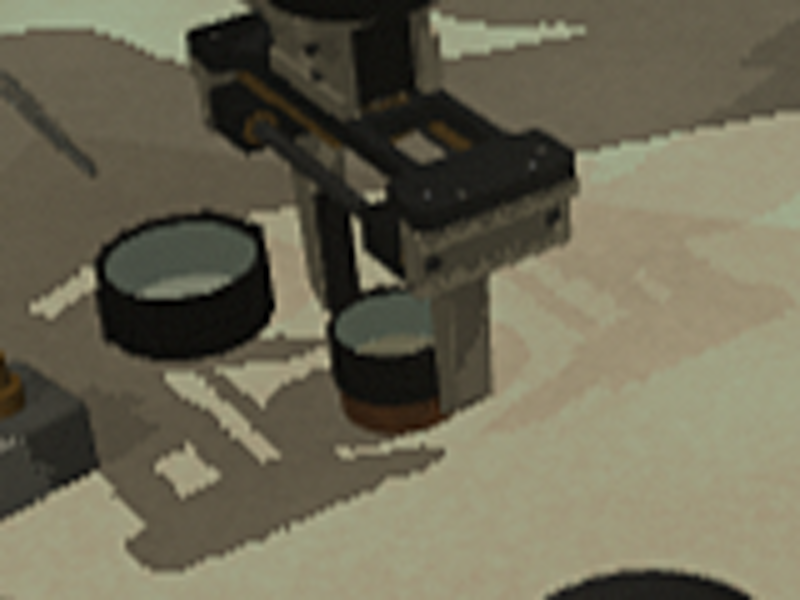

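View pics/w8.png

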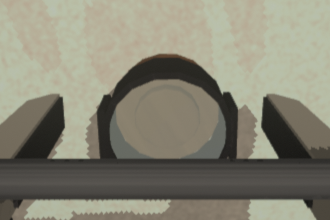

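```bash
python3 -m inch '[[[1,0,0,0,0,0],[0,0,0,0,0,0],[0,0,0,0,0,0],[0,0,0,0,0,0],[0,0,0,0,0,0],[0,0,0,0,0,0],[0,0,0,0,0,0]]]' 50 40
python3 - <<'E'
from h import *
P,R,s=tool(); w=cam("wrist"); im=w["image"]
print(s["t"],P,s["opening"],s["force"],s["wrist_torque"])
cv2.imwrite("pics/w9.png",cv2.resize(im[200:380,200:430],None,fx=3.4,fy=3.2,interpolation=cv2.INTER_CUBIC))
E
```

```text
t: 7.22
tool_pos: [0.5585, -0.1798, 0.0104]
orientation: [-1.51, 0.509, -0.51]
force: [-0.3, -0.5, 1.7]
opening: 0.0589
7.225 [ 0.55850577 -0.17982815  0.0103505 ] 0.058881741685693115 [-0.2594122  -0.47761811  1.69540706] [0.06571674 0.02510828 0.02408202]
```

View pics/w9.png

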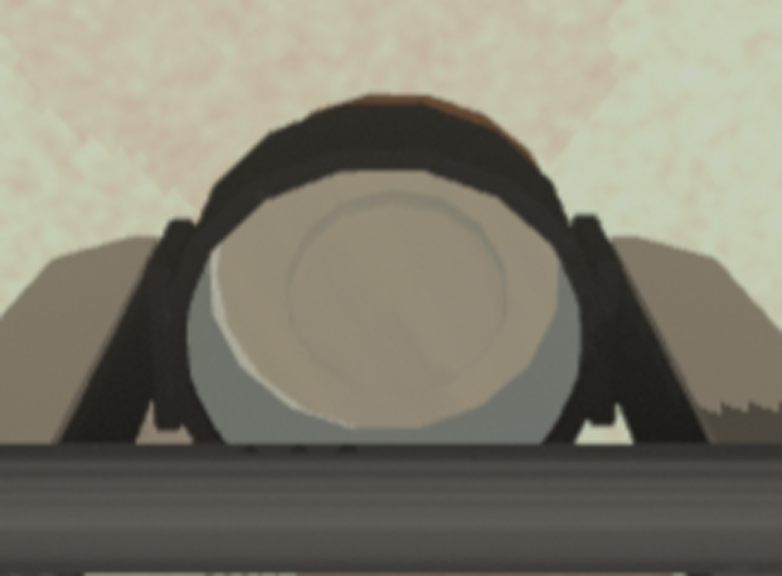

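The flats are gripped at 58.9 mm. Lift and turn square to the lamp (-68°).

```bash
python3 -m inch '[[[0,-15,0,0,0,0],[0,-15,0,0,0.17,0],[0,-15,0,0,0.17,0],[0,-15,0,0,0.17,0],[0,-15,0,0,0.17,0],[0,-15,0,0,0.17,0],[0,-15,0,0,0.17,0],[0,-15,0,0,0.17,0]]]' 50 40
python3 - <<'E'
from h import *
P,R,s=tool(); w=cam("wrist"); im=w["image"]
print(s["t"],P,s["q"].round(2),s["opening"],s["force"],s["wrist_torque"])
rows_to([.486,.2077,.130],np.radians(-15.5))
cv2.imwrite("pics/w10.png",im)
E
```

```text
t: 8.28
tool_pos: [0.5584, -0.1799, 0.1317]
orientation: [-1.066, 1.409, -1.41]
force: [0.6, 0.3, -1.3]
opening: 0.0589
8.275 [ 0.55841323 -0.17987138  0.13166672] [-0.4   0.14  1.61 -0.    1.39 -0.12] 0.05892798883581121 [ 0.63525731  0.26355382 -1.27608365] [-0.08610478  0.07690477 -0.02909449]
t 8.32 shift mm [-351.9    3.3 -179.5]
 turn tool [-0.004 -0.014  0.001] norm 0.014
 turn tool [-1.000e-03  3.128e+00 -6.000e-03] norm 3.128
```

View pics/w10.png

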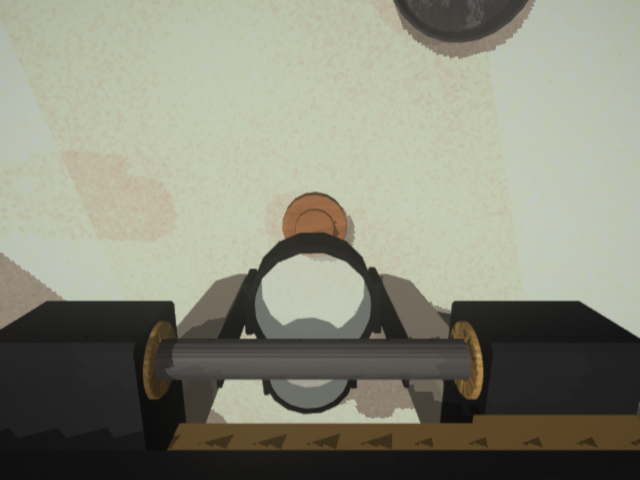

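```bash
python3 - <<'E'
from h import *
P,R,s=tool(); w=cam("wrist"); im=w["image"]
cv2.imwrite("pics/w11.png",cv2.resize(im[220:420,230:400],None,fx=4,fy=3,interpolation=cv2.INTER_CUBIC))
def pr(l): return ((proj(w,[P+R@np.array(q)/1000 for q in l])-[230,220])*[4,3]).round(0).tolist()
for a in(-2,0,2):
  print(a,"flat top corners",pr([[a-12,-31.65,-29.5],[a-12,-31.65,29.5],[a+12,-31.65,-29.5],[a+12,-31.65,29.5]]),"rim front/back",pr([[a-28,-31.65,0],[a+28,-31.65,0],[a-28,-7.65,0],[a-12,-11.65,-29.5],[a-12,-11.65,29.5]]))
E
```

```text
-2 flat top corners [[47.0, 167.0], [618.0, 167.0], [58.0, 325.0], [607.0, 325.0]] rim front/back [[333.0, 55.0], [332.0, 423.0], [332.0, 15.0], [78.0, 122.0], [586.0, 122.0]]
0 flat top corners [[48.0, 181.0], [617.0, 181.0], [59.0, 337.0], [606.0, 337.0]] rim front/back [[333.0, 70.0], [332.0, 435.0], [332.0, 28.0], [79.0, 134.0], [585.0, 134.0]]
2 flat top corners [[49.0, 194.0], [616.0, 194.0], [60.0, 350.0], [605.0, 350.0]] rim front/back [[333.0, 84.0], [332.0, 447.0], [332.0, 40.0], [80.0, 146.0], [585.0, 146.0]]
```

View pics/w11.png

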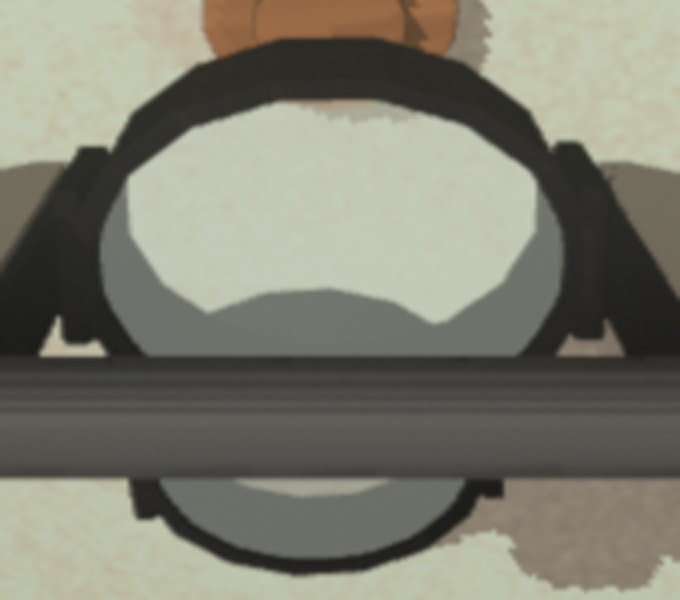

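```bash
python3 -m inch '[[[-44,0,-22.5,0,0,0],[-44,0,-22.5,0,0,0],[-44,0,-22.5,0,0,0],[-44,0,-22.5,0,0,0],[-44,0,-22.5,0,0,0],[-44,0,-22.5,0,0,0],[-44,0,-22.5,0,0,0],[-44,0,-22,0,0,0]]]'
python3 - <<'E'
from h import *
P,R,s=tool(); w=cam("wrist"); im=w["image"]
print(s["t"],P,s["q"].round(2),s["opening"],s["force"],s["wrist_torque"])
rows_to([.486,.2077,.130],np.radians(-15.5))
cv2.imwrite("pics/w12.png",im)
c=cam("scene"); cv2.imwrite("pics/s12.png",cv2.resize(c["image"][150:280,370:510],None,fx=5,fy=4.5,interpolation=cv2.INTER_CUBIC))
c=cam("top"); cv2.imwrite("pics/t12.png",cv2.resize(c["image"][250:370,130:270],None,fx=5,fy=5,interpolation=cv2.INTER_CUBIC))
E
```

```text
t: 9.38
tool_pos: [0.4786, 0.2087, 0.1301]
orientation: [-1.072, 1.402, -1.402]
force: [1.4, 0.5, -0.8]
opening: 0.059
9.375 [0.47856365 0.2087333  0.13009801] [ 0.31 -0.03  1.79 -0.    1.38  0.58] 0.058990091903398885 [ 1.37795418  0.48114464 -0.82828401] [-0.0934045   0.0420711  -0.00635776]
t 9.43 shift mm [ 3.7  0.1 10.3]
 turn tool [ 0.002  0.007 -0.003] norm 0.008
 turn tool [-5.000e-03 -3.134e+00 -3.000e-03] norm 3.134
```

View pics/w12.png

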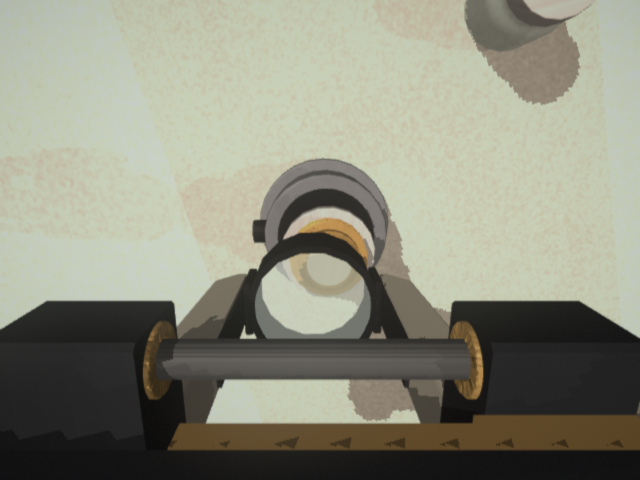

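View pics/s12.png

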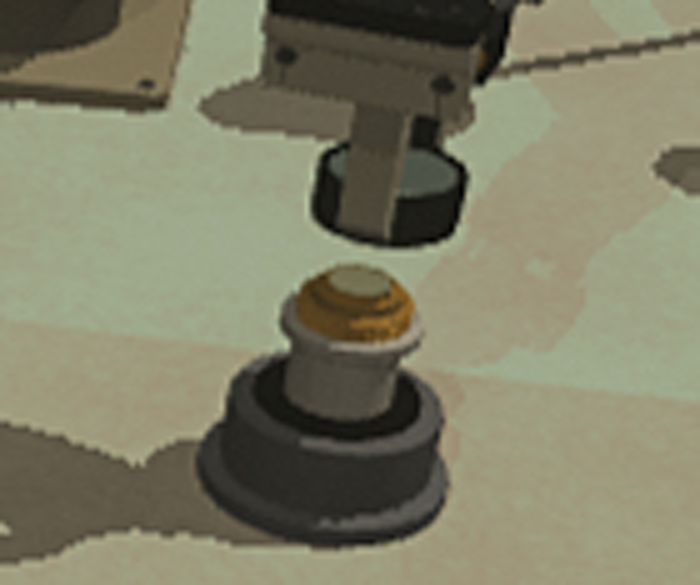

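View pics/t12.png

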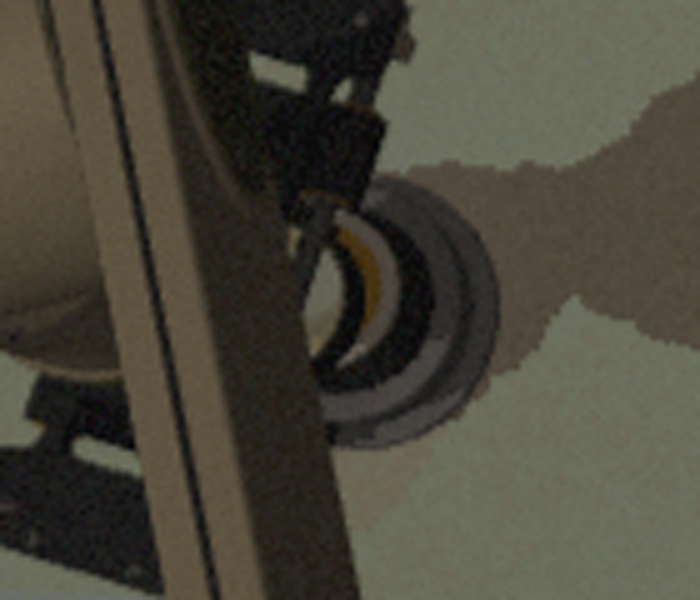

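```bash
python3 -m inch '[[[3.5,5,10,0,0,0],[0,6,0,0,0,0],[0,0,0,0,0,0]]]'
python3 - <<'E'
from h import *
P,R,s=tool(); w=cam("wrist"); im=w["image"]
print(s["t"],P,s["opening"],s["force"],s["wrist_torque"])
rows_to([.486,.2077,.120],np.radians(-15.5))
cv2.imwrite("pics/w13.png",cv2.resize(im[140:360,220:420],None,fx=4,fy=2.7,interpolation=cv2.INTER_CUBIC))
f=lambda q:((proj(w,q)-[220,140])*[4,2.7]).round(0).tolist()
# lamp predicted if at (.486,.2077): shoulder extremes
C=np.array([.486,.2077,0])
for z,r in((.092,28.5),(.102,23),(.107,18),(.1105,14.5),(.048,46),(.0,52)):
  print(z,"front,left,right",f([C+[0,0,z]-R[:,0]*r/1000,C+[0,0,z]-R[:,2]*r/1000,C+[0,0,z]+R[:,2]*r/1000,C+[0,0,z]+R[:,0]*r/1000]))
E
```

```text
t: 9.9
tool_pos: [0.4877, 0.1999, 0.1181]
orientation: [-1.07, 1.407, -1.406]
force: [0.1, 0.1, -1.8]
opening: 0.0586
9.9 [0.48773279 0.19990673 0.11809366] 0.05857609572550561 [ 0.10649824  0.10713997 -1.75637197] [-0.04943008  0.13071259  0.01343638]
t 9.95 shift mm [-6.7 -1.4 -3.8]
 turn tool [ 0.001 -0.001  0.001] norm 0.002
 turn tool [-1.000e-03  3.141e+00  2.000e-03] norm 3.141
0.092 front,left,right [[345.0, 165.0], [144.0, 300.0], [547.0, 300.0], [346.0, 426.0]]
0.102 front,left,right [[343.0, 202.0], [174.0, 315.0], [515.0, 315.0], [345.0, 421.0]]
0.107 front,left,right [[343.0, 233.0], [207.0, 323.0], [480.0, 323.0], [344.0, 408.0]]
0.1105 front,left,right [[342.0, 255.0], [231.0, 328.0], [455.0, 328.0], [344.0, 399.0]]
0.048 front,left,right [[349.0, 62.0], [78.0, 249.0], [622.0, 249.0], [351.0, 419.0]]
0.0 front,left,right [[353.0, 29.0], [93.0, 209.0], [614.0, 209.0], [354.0, 374.0]]
```

View pics/w13.png

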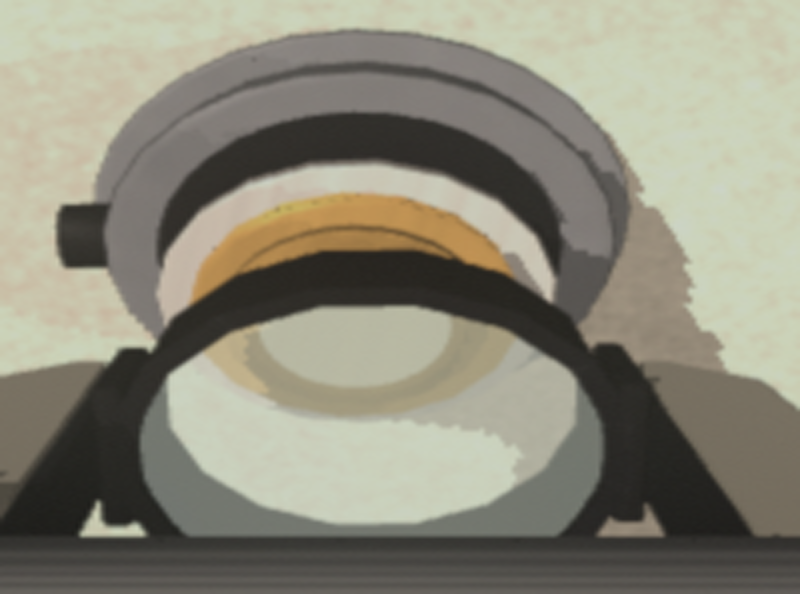

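```bash
python3 -m inch '[[[-8.5,0,-2.3,0,0,0],[0,6,0,0,0,0],[0,0,0,0,0,0],[0,0,0,0,0,0]]]'
cat > v.py <<'E'
from h import *
import sys
P,R,s=tool(); w=cam("wrist"); im=w["image"]
print(s["t"],P,s["opening"],s["force"],s["wrist_torque"]); rows_to([.4870,.208,.11],np.radians(-15.5))
n=sys.argv[1]
cv2.imwrite(f"pics/w{n}.png",cv2.resize(im[140:360,220:420],None,fx=4,fy=2.7,interpolation=cv2.INTER_CUBIC))
f=lambda q:((proj(w,q)-[220,140])*[4,2.7]).round(0).tolist()
C=P.copy(); C[2]=0
for z,r in((.092,28.5),(.0,52)):
  print("lamp@TCP",z,"front,left,right",f([C+[0,0,z]-R[:,0]*r/1000,C+[0,0,z]-R[:,2]*r/1000,C+[0,0,z]+R[:,2]*r/1000]))
U=.00765
print("ring a=0 topfront,topL,topR, botfront", f([P+[0,0,U+.024]-R[:,0]*.028,P+[0,0,U+.024]-R[:,2]*.0295,P+[0,0,U+.024]+R[:,2]*.0295,P+[0,0,U]-R[:,0]*.028]))
c=cam("scene"); cv2.imwrite(f"pics/s{n}.png",cv2.resize(c["image"][170:280,380:500],None,fx=5,fy=5,interpolation=cv2.INTER_CUBIC))
E
python3 v.py 14
```

```text
t: 10.45
tool_pos: [0.4879, 0.2101, 0.1131]
orientation: [-1.07, 1.405, -1.405]
force: [0.2, 0.2, -1.5]
opening: 0.0588
10.45 [0.48791232 0.21010701 0.11309014] 0.0588210481442073 [ 0.24218425  0.23512228 -1.52568996] [-0.04650578  0.03583041  0.0185478 ]
t 10.50 shift mm [ 2.3  3.3 -0.4]
 turn tool [-0.     0.001  0.   ] norm 0.001
 turn tool [ 0.    -3.141  0.   ] norm 3.141
lamp@TCP 0.092 front,left,right [[372.0, 204.0], [167.0, 340.0], [576.0, 340.0]]
lamp@TCP 0.0 front,left,right [[371.0, 56.0], [109.0, 237.0], [634.0, 237.0]]
ring a=0 topfront,topL,topR, botfront [[372.0, 279.0], [94.0, 451.0], [651.0, 450.0], [372.0, 241.0]]
```

View pics/w14.png

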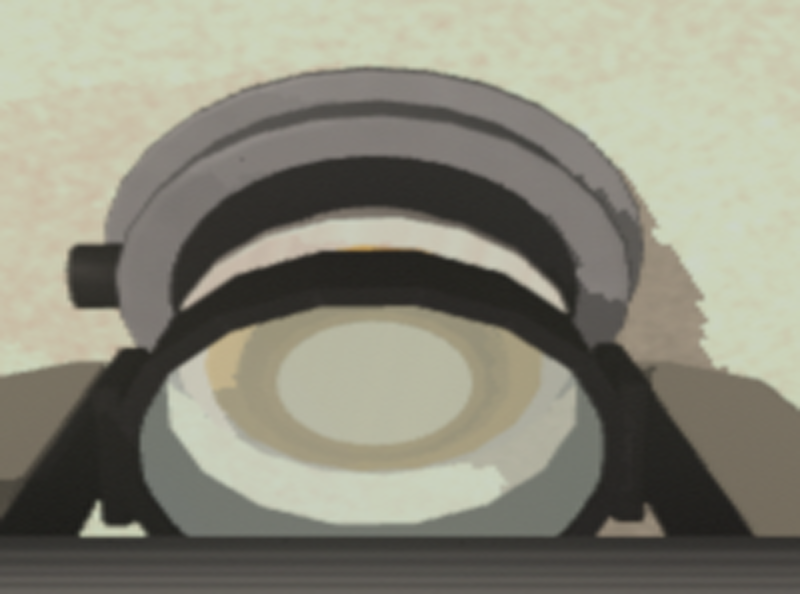

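View pics/s14.png

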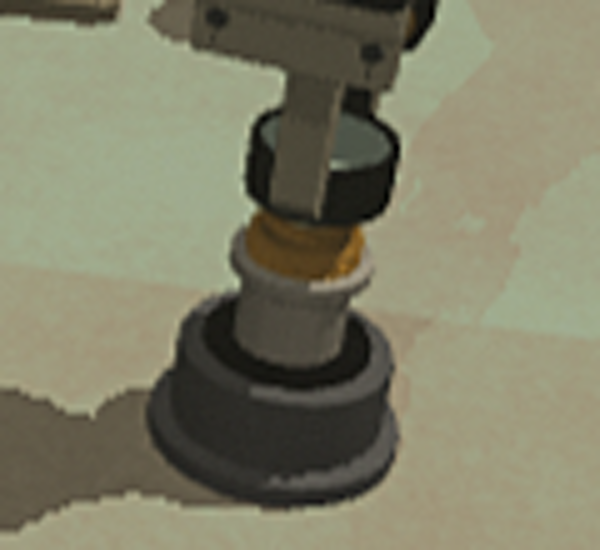

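```bash
cat > sc.py <<'E'
from h import *
P,R,s=tool(); c=cam("scene")
def ext(z,r):
    a=np.linspace(0,2*np.pi,180); q=np.c_[P[0]+r*np.cos(a),P[1]+r*np.sin(a),0*a+z]
    p=(proj(c,q)-[380,170])*5+2; return p.min(0).round(0),p.max(0).round(0)
print(P)
print("shoulder",ext(.092,.0285),"base",ext(0,.052),"ringtop",ext(P[2]+.03165,.028),"ringbot",ext(P[2]+.00765,.028))
a=P+[0,.005,0]; print("y+5mm px",((proj(c,[P,a]))*5))
E
python3 sc.py
```

```text
[0.48812484 0.21007631 0.11333753]
shoulder (array([232., 218.]), array([377., 293.])) base (array([147., 368.]), array([396., 515.])) ringtop (array([251., 105.]), array([399., 175.])) ringbot (array([243., 157.]), array([388., 229.]))
y+5mm px [[2209.90449094 1057.0071826 ]
 [2222.81300326 1058.58912507]]
```

```bash
python3 -m inch '[[[0.8,3,0.2,0,0,0],[0,3,0,0,0,0],[0,3,0,0,0,0],[0,3,0,0,0,0],[0,0,0,0,0,0]]]'; python3 -m inch '[[[0,2,0,0,0,0],[0,2,0,0,0,0],[0,0,0,0,0,0]]]'
```

```text
t: 11.22
tool_pos: [0.4878, 0.2092, 0.1008]
orientation: [-1.07, 1.406, -1.405]
force: [-0.3, -0.4, -0.8]
opening: 0.0588
t: 11.6
tool_pos: [0.4879, 0.2092, 0.097]
orientation: [-1.07, 1.405, -1.405]
force: [-0.4, 0.4, -0.4]
opening: 0.059
```

```bash
python3 v.py 15; python3 sc.py
```

```text
11.6 [0.48790105 0.20922662 0.09700824] 0.05898352927293225 [-0.35330993  0.36861211 -0.40743252] [-0.08644102  0.11126241  0.02136482]
t 11.65 shift mm [  1.5 -12.9  -0.6]
 turn tool [0.    0.001 0.   ] norm 0.001
 turn tool [ 0.    -3.141 -0.   ] norm 3.141
lamp@TCP 0.092 front,left,right [[372.0, 222.0], [151.0, 368.0], [593.0, 367.0]]
lamp@TCP 0.0 front,left,right [[372.0, 60.0], [94.0, 250.0], [649.0, 250.0]]
ring a=0 topfront,topL,topR, botfront [[372.0, 278.0], [94.0, 451.0], [651.0, 450.0], [372.0, 241.0]]
[0.48802471 0.20927069 0.09723554]
shoulder (array([230., 218.]), array([374., 293.])) base (array([145., 367.]), array([394., 514.])) ringtop (array([243., 140.]), array([389., 211.])) ringbot (array([235., 191.]), array([379., 264.]))
y+5mm px [[2201.57614933 1091.11534164]
 [2214.33950559 1092.71805678]]
```

View pics/s15.png

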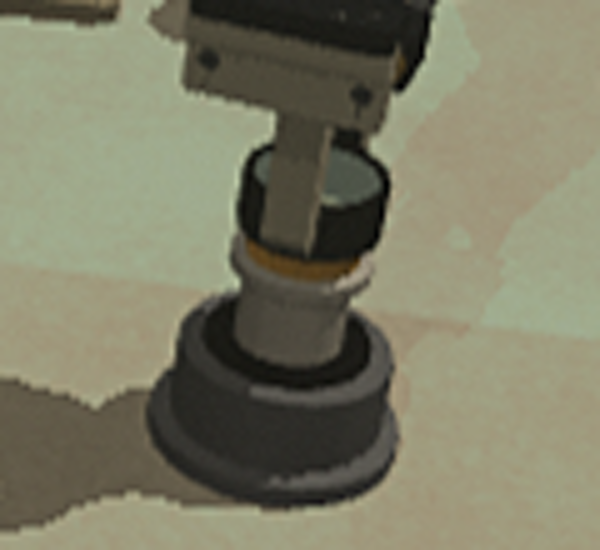

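View pics/w15.png

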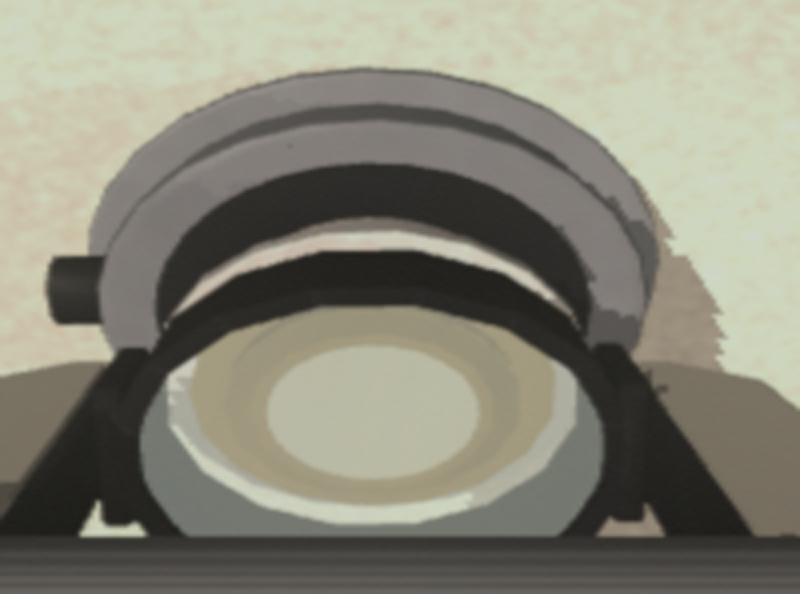

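```bash
python3 -m inch '[[[0,1.5,0,0,0,0],[0,1.5,0,0,0,0],[0,0,0,0,0,0]]]'; python3 -m inch '[[[0,1.5,0,0,0,0],[0,0,0,0,0,0]]]';
```

```text
t: 12.12
tool_pos: [0.4879, 0.2092, 0.094]
orientation: [-1.07, 1.405, -1.405]
force: [-0.3, -0.6, -0.9]
opening: 0.0587
t: 12.38
tool_pos: [0.488, 0.2093, 0.0926]
orientation: [-1.069, 1.405, -1.405]
force: [0.1, 1.2, -1.7]
opening: 0.0587
```

```bash
python3 -m inch '[[[0,1.5,0,0,0,0],[0,0,0,0,0,0]]]'; python3 -m inch '[[[0,1.5,0,0,0,0],[0,0,0,0,0,0]]]';
```

```text
t: 12.62
tool_pos: [0.4884, 0.2094, 0.0917]
orientation: [-1.068, 1.405, -1.405]
force: [-0.7, -0.4, 1.5]
opening: 0.0591
t: 12.88
tool_pos: [0.4885, 0.2094, 0.0902]
orientation: [-1.068, 1.405, -1.405]
force: [-1.6, -0.5, 5.9]
opening: 0.0585
```

```bash
python3 -m inch '[[[0,1.5,0,0,0,0],[0,1.5,0,0,0,0],[0,0,0,0,0,0]]]'; python3 -m inch '[[[0,0,0,0,-0.09,0],[0,0,0,0,-0.09,0],[0,0,0,0,0,0]]]';python3 - <<'E'
from h import *
P,R,s=tool(); print(P,s["force"],s["wrist_torque"],np.degrees(np.arctan2(R[1,2],R[0,2])))
E
```

```text
t: 13.25
tool_pos: [0.4886, 0.2094, 0.0875]
orientation: [-1.068, 1.405, -1.405]
force: [-1.9, 0.0, 7.9]
opening: 0.0586
t: 13.62
tool_pos: [0.4892, 0.2098, 0.088]
orientation: [-1.163, 1.273, -1.274]
force: [0.8, 0.1, 8.0]
opening: 0.0591
[0.48922473 0.20980134 0.08798574] [0.80807166 0.11007317 7.97009921] [-0.04419403  0.05459079  0.03906839] -5.07261237753523
```

```bash
cat > st.py <<'E'
from h import *
P,R,s=tool(); print("   %.2f"%s["t"],(P*1000).round(1),"F",s["force"].round(1),"T",s["wrist_torque"].round(2),"yaw %.1f"%np.degrees(np.arctan2(R[1,2],R[0,2])),"ydown",R[:,1].round(3),"op",round(s["opening"]*1000,1))
E
for i in 1; do python3 -m inch '[[[0,0,0,0,-0.09,0],[0,0,0,0,-0.09,0]]]' >/dev/null; python3 st.py; python3 -m inch '[[[0,0,0,0,-0.09,0],[0,0,0,0,-0.09,0]]]'>/dev/null; python3 st.py; done
```

```text
13.88 [488.8 209.6  87.5] F [ 0.2 -0.1 -1.4] T [-0.11  0.03 -0.01] yaw 5.3 ydown [ 0.002  0.001 -1.   ] op 58.2
   14.12 [487.9 209.2  86.6] F [-1.4 -1.6  3.2] T [-0.25  0.34 -0.08] yaw 15.6 ydown [-0. -0. -1.] op 59.1
```

```bash
python3 -m inch '[[[0,0,0,0,0,0]]]' >/dev/null; python3 st.py; python3 v.py 16; python3 sc.py
```

```text
14.25 [487.9 209.2  86.6] F [-2.1 -0.5  3.1] T [-0.23  0.36 -0.11] yaw 15.4 ydown [-0. -0. -1.] op 58.8
14.25 [0.48788541 0.20916856 0.0866249 ] 0.05877598067170695 [-2.1444214  -0.5064923   3.12736378] [-0.22650854  0.35749434 -0.1149031 ]
t 14.30 shift mm [  0.9 -23.4  -1.2]
 turn tool [0.    0.538 0.   ] norm 0.538
 turn tool [ 0.    -2.603 -0.   ] norm 2.603
lamp@TCP 0.092 front,left,right [[375.0, 236.0], [142.0, 389.0], [608.0, 389.0]]
lamp@TCP 0.0 front,left,right [[374.0, 63.0], [87.0, 260.0], [661.0, 260.0]]
ring a=0 topfront,topL,topR, botfront [[376.0, 280.0], [97.0, 452.0], [654.0, 452.0], [375.0, 242.0]]
[0.48788804 0.20916003 0.08662073]
shoulder (array([229., 217.]), array([374., 293.])) base (array([145., 367.]), array([394., 514.])) ringtop (array([239., 163.]), array([384., 235.])) ringbot (array([231., 213.]), array([374., 287.]))
y+5mm px [[2197.24921298 1113.25518389]
 [2209.92015192 1114.87102273]]
```

View pics/s16.png

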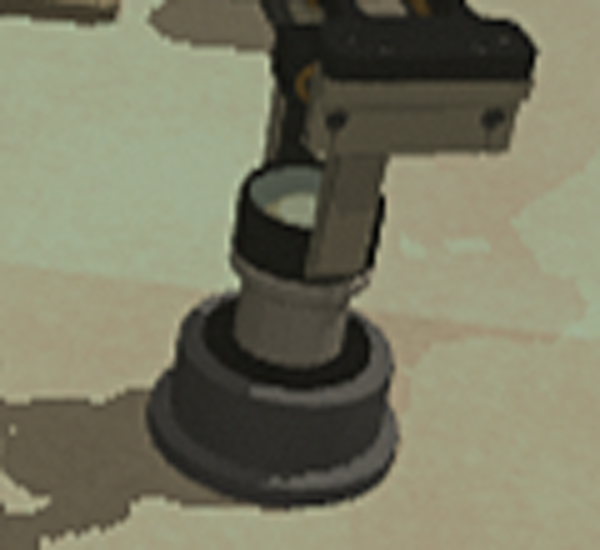

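View pics/w16.png

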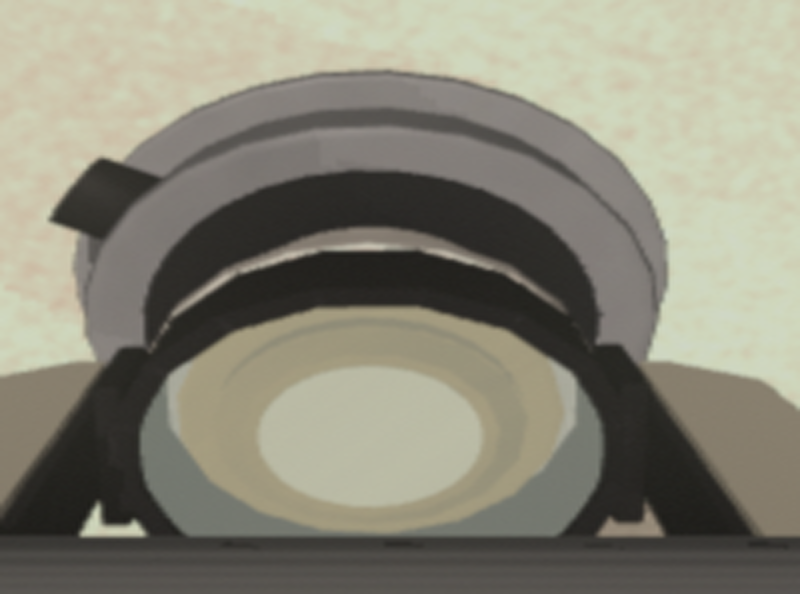

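```bash
python3 -m inch '[[[0,1,0,0,0,0],[0,0,0,0,0,0]]]' >/dev/null; python3 st.py;python3 -m inch '[[[0,1,0,0,0,0],[0,0,0,0,0,0]]]' >/dev/null; python3 st.py
```

```text
14.65 [488.  209.2  85.8] F [-3.7 -2.5  4.7] T [-0.29  0.57 -0.07] yaw 15.4 ydown [-0. -0. -1.] op 58.4
   14.90 [488.  209.2  84.9] F [-3.3 -1.4  5.4] T [-0.33  0.68 -0.11] yaw 15.5 ydown [-0. -0. -1.] op 58.8
```

The true step is found: contact went from TCP z 91.5 mm to about 86.5 mm, so the ring stands about 2.5 mm high. I'll relieve the side load, then turn clockwise under light pressure while watching the torque.

```bash
python3 -m inch '[[[0,0.7,-0.7,0,0,0],[0,0,0,0,0,0]]]' >/dev/null; python3 st.py;python3 -m inch '[[[0,0,0,0,0.09,0],[0,0,0,0,0.09,0],[0,0,0,0,0,0]]]' >/dev/null; python3 st.py
```

```text
15.15 [487.9 209.2  84.6] F [-1.8 -1.7  5.6] T [-0.28  0.34 -0.12] yaw 15.4 ydown [ 0.001  0.    -1.   ] op 58.5
   15.53 [488.5 209.4  84.9] F [ 0.1 -0.1  5.7] T [-0.13  0.08  0.02] yaw 5.1 ydown [ 0.002  0.001 -1.   ] op 58.7
```

```bash
python3 -m inch '[[[0,0,0,0,0.09,0],[0,0,0,0,0.09,0],[0,0,0,0,0,0]]]' >/dev/null; python3 st.py;python3 -m inch '[[[0,0,0,0,0.09,0],[0,0.5,0,0,0.09,0],[0,0,0,0,0,0]]]' >/dev/null; python3 st.py
```

```text
15.90 [488.5 209.5  84.9] F [0.1 0.7 5.1] T [-0.1   0.09 -0.04] yaw -5.3 ydown [ 0.002  0.001 -1.   ] op 58.6
   16.27 [488.4 209.5  84.3] F [-0.2 -0.9  5.8] T [-0.13  0.12 -0.03] yaw -15.6 ydown [ 0.002  0.001 -1.   ] op 58.9
```

```bash
python3 -m inch '[[[0,0.4,0,0,0.09,0],[0,0.4,0,0,0.09,0],[0,0,0,0,0,0]]]' >/dev/null; python3 st.py;python3 -m inch '[[[0,0,0,0,0.09,0],[0,0,0,0,0.09,0],[0,0,0,0,0,0]]]' >/dev/null; python3 st.py
```

```text
16.65 [488.4 209.4  83.5] F [-0.2 -0.1  5.5] T [-0.12  0.13 -0.05] yaw -25.9 ydown [ 0.002  0.001 -1.   ] op 58.3
   17.02 [488.2 209.4  83.4] F [0.8 0.5 5.5] T [-0.05  0.07 -0.03] yaw -36.1 ydown [ 0.002  0.001 -1.   ] op 58.7
```

```bash
python3 -m inch '[[[0,0.3,0,0,0.09,0],[0,0,0,0,0,0]]]' >/dev/null; python3 st.py;python3 -m inch '[[[0,0,0,0,0.09,0],[0,0,0,0,0,0]]]' >/dev/null; python3 st.py; python3 -m inch '[[[0,0,0,0,0.05,0],[0,0,0,0,0,0]]]' >/dev/null; python3 st.py; python3 v.py 17
```

```text
17.27 [488.  209.3  82.9] F [-0.2 -0.5  5.6] T [-0.03  0.22  0.02] yaw -41.2 ydown [ 0.001  0.001 -1.   ] op 58.7
   17.52 [488.  209.3  82.9] F [0.6 0.6 5. ] T [-0.07  0.25  0.01] yaw -46.4 ydown [ 0.001  0.001 -1.   ] op 58.7
   17.77 [488.  209.3  82.9] F [-0.7 -0.3  5.9] T [-0.06  0.28 -0.03] yaw -49.2 ydown [ 0.001  0.001 -1.   ] op 58.5
17.775 [0.487953   0.20931889 0.08289853] 0.05851072617029365 [-0.72898592 -0.28730978  5.85105288] [-0.06187506  0.27858976 -0.03269846]
t 17.82 shift mm [  1.6 -27.1   0.4]
 turn tool [-0.001 -0.587 -0.001] norm 0.587
 turn tool [ 1.000e-03  2.554e+00 -1.000e-03] norm 2.554
lamp@TCP 0.092 front,left,right [[368.0, 240.0], [131.0, 396.0], [606.0, 396.0]]
lamp@TCP 0.0 front,left,right [[368.0, 64.0], [77.0, 264.0], [660.0, 264.0]]
ring a=0 topfront,topL,topR, botfront [[368.0, 278.0], [90.0, 450.0], [647.0, 450.0], [368.0, 241.0]]
```

View pics/s17.png

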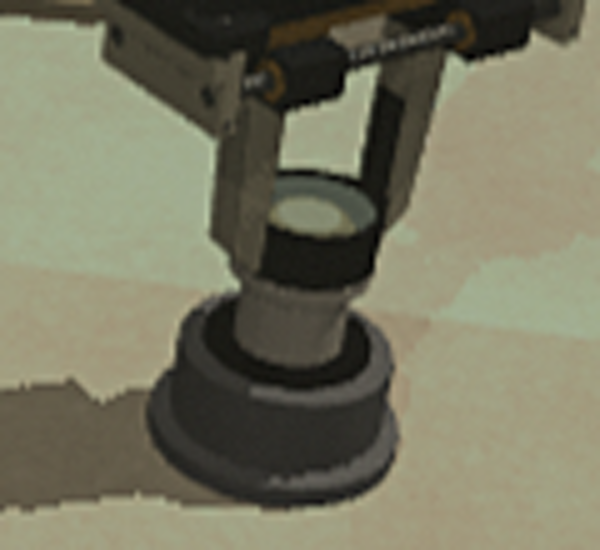

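View pics/w17.png

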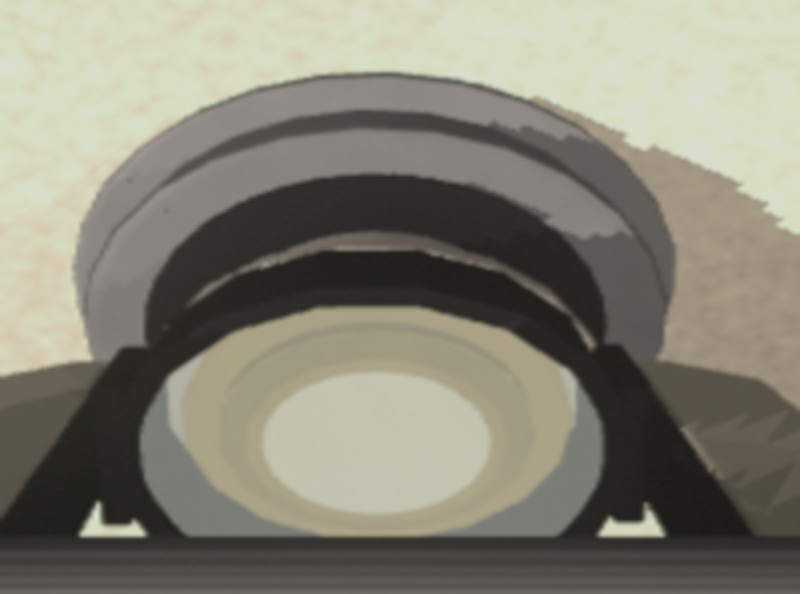

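```bash
python3 -m inch '[[[0,0,0,0,0.05,0],[0,0,0,0,0,0]]]' >/dev/null; python3 st.py;python3 -m inch '[[[0,0,0,0,0.04,0],[0,0,0,0,0,0]]]' >/dev/null; python3 st.py
```

```text
18.12 [488.  209.3  82.9] F [0.5 0.2 4.9] T [-0.11  0.18 -0.05] yaw -52.1 ydown [ 0.001  0.001 -1.   ] op 58.8
   18.38 [488.  209.3  82.9] F [ 0.5 -0.1  5.6] T [-0.07  0.25 -0.1 ] yaw -54.3 ydown [ 0.001  0.    -1.   ] op 58.4
```

```bash
python3 -m inch '[[[0,0,0,0,0.04,0],[0,0,0,0,0,0]]]' >/dev/null; python3 st.py;python3 -m inch '[[[0,0,0,0,0.04,0],[0,0,0,0,0,0]]]' >/dev/null; python3 st.py
```

```text
18.62 [487.9 209.3  82.9] F [0.6 0.2 5.2] T [-0.08  0.3  -0.1 ] yaw -56.6 ydown [ 0.001  0.001 -1.   ] op 58.5
   18.88 [488.  209.3  82.9] F [0.2 0.4 5.5] T [ 0.01  0.29 -0.04] yaw -58.9 ydown [ 0.001  0.001 -1.   ] op 59.0
```

```bash
python3 -m inch '[[[0,-0.7,0,0,0,0],[0,0,0,0,0,0]]]' >/dev/null; python3 st.py;python3 -m inch '[[[0,-0.7,0,0,0,0],[0,0,0,0,0,0]]]' >/dev/null; python3 st.py; python3 -m inch '[[[0,-0.5,0,0,0,0],[0,0,0,0,0,0]]]' >/dev/null; python3 st.py
```

```text
19.12 [488.  209.3  83.6] F [0.6 0.2 4.9] T [0.   0.13 0.05] yaw -58.9 ydown [ 0.001  0.001 -1.   ] op 58.7
   19.38 [487.7 209.2  84.1] F [-0.1  0.3  4.6] T [0.05 0.01 0.  ] yaw -59.0 ydown [ 0.001  0.    -1.   ] op 58.4
   19.62 [487.3 209.   84.2] F [-0.1 -0.   4.1] T [0.05 0.01 0.03] yaw -59.0 ydown [-0. -0. -1.] op 58.8
```

Torque stays low. On easing up, the column tops out at TCP 84.2 mm, where 84.3 is expected for home. I'll release, raise and inspect.

```bash
python3 -m inch '[[[0,0,0,0,0,0],[0,0,0,0,0,0],[0,0,0,0,0,0],[0,0,0,0,0,0],[0,0,0,0,0,0]]]' 85; python3 -m inch '[[[0,-10,0,0,0,0],[0,-30,0,0,0,0],[0,-40,0,0,0,0],[0,-40,0,0,0,0],[0,0,0,0,0,0]]]'; python3 st.py; python3 - <<'E'
from h import *
w=cam("wrist"); cv2.imwrite("pics/w18.png",w["image"])
c=cam("scene"); cv2.imwrite("pics/s18.png",cv2.resize(c["image"][170:280,380:500],None,fx=6.5,fy=5.4,interpolation=cv2.INTER_CUBIC))
np.save("w18.npy",[w["rvec"],w["tvec"]])
E
```

```text
t: 20.25
tool_pos: [0.4874, 0.209, 0.0843]
orientation: [-0.531, 1.916, -1.916]
force: [-0.3, -0.4, 0.4]
opening: 0.0848
t: 20.88
tool_pos: [0.4899, 0.2099, 0.2096]
orientation: [-0.522, 1.914, -1.913]
force: [-0.1, -0.3, -1.3]
opening: 0.085
   20.88 [489.9 209.9 209.6] F [-0.1 -0.3 -1.3] T [-0.04  0.15  0.03] yaw -59.0 ydown [ 0.008  0.003 -1.   ] op 85.0
```

View pics/s18.png

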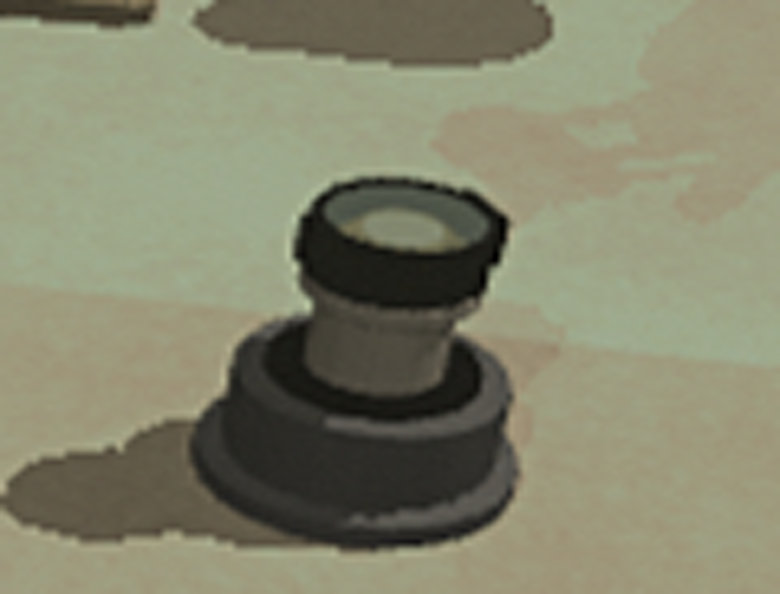

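View pics/w18.png

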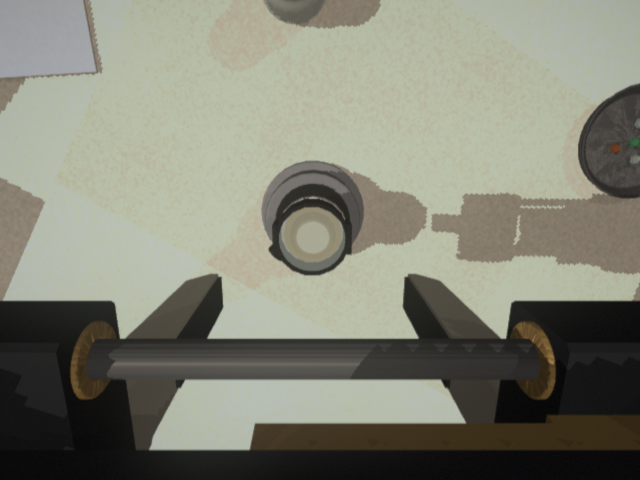

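```bash
python3 - <<'E'
from h import *
im=cv2.imread("pics/w18.png"); cv2.imwrite("pics/w18c.png",cv2.resize(im[150:285,250:375],None,fx=5.5,fy=4.4,interpolation=cv2.INTER_CUBIC))
c=cam("top"); cv2.imwrite("pics/t18.png",cv2.resize(c["image"][270:350,150:250],None,fx=7,fy=7,interpolation=cv2.INTER_CUBIC))
E
```

```text
(no output)
```

View pics/w18c.png

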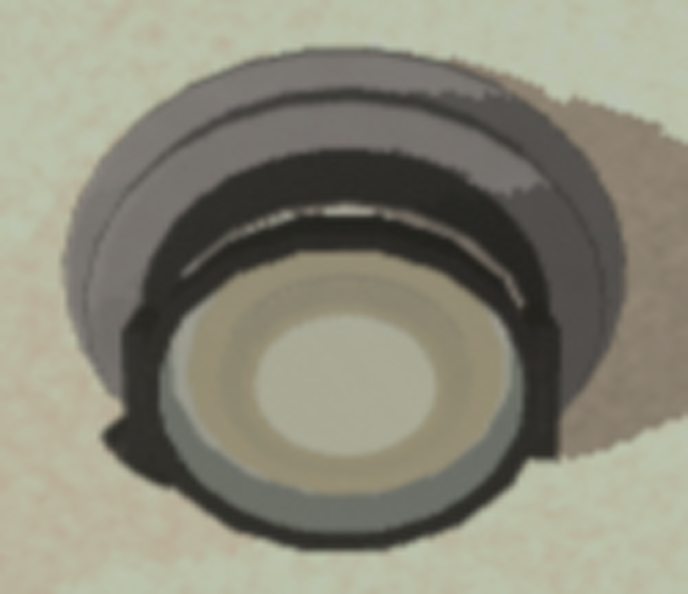

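View pics/t18.png

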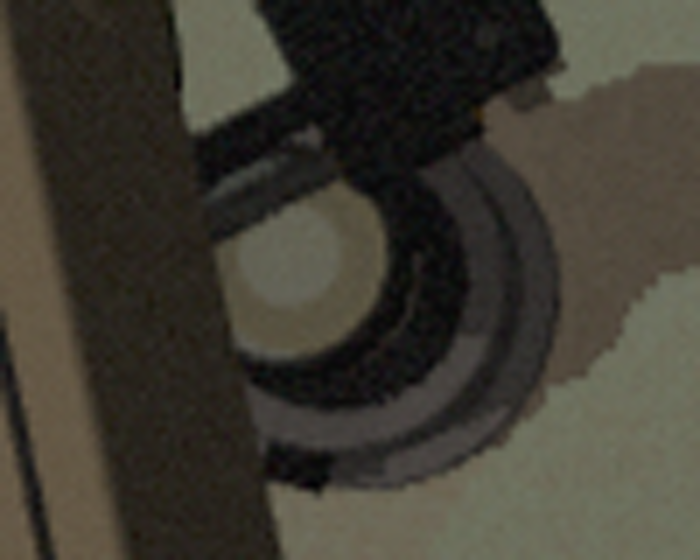

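```bash
python3 - <<'E'
from h import *
im=cv2.imread("pics/w18.png"); rv,tv=np.load("w18.npy")
w=dict(rvec=rv,tvec=tv,R=cv2.Rodrigues(rv)[0],t=tv,fx=380.4535621649409,fy=380.4535621649409,cx=312.57839,cy=237.047945)
f=lambda x,y:(250+x/5.5-.4,150+y/4.4-.4)
# flats outer faces x 123..560 -> width at top z, inner rim circle x 160..526, outer back rim row 548
l=ray(w,*f(123,385),.116);r=ray(w,*f(560,385),.116); print("flat width at z=.116 (59 expected)",np.linalg.norm(l-r)*1000,"mid",(l+r)/2)
b=ray(w,*f(343,549),.116); print("back rim",b)
P,R,s=tool(); print("ring centre est",b-R[:,0]*.028)
from plant import robot
print(robot.close_job())
E
```

```text
flat width at z=.116 (59 expected) 59.06024623439587 mid [0.48845331 0.20908393 0.116     ]
back rim [0.46340268 0.19383743 0.116     ]
ring centre est [0.48740666 0.20825301 0.11598079]
the job is handed in; nothing more can be done
None
```

The ring is on the lamp head and, by my measurements, fully home; I handed the job in at about 21 s of the 56 s allowed, without seeing a verdict.

**What I did**
- I took the smaller ring off the wooden stand by its flats and set it down squared up with the lamp.
- Under about 9 N of pressure I turned it anticlockwise. It dropped into the thread roughly 10–20° along.
- I then turned it clockwise about 75° from where I had stopped, which is about 54–64° from the drop. Force and twist stayed low and nothing bound.
- I released it and backed off. The dish, burner and jar were never approached.

**What the last checks showed**
- **Height:** with the column fully up, the gripper height was 84.2 mm, against 84.3 mm expected for a ring lying on the shoulder. It came down about 2.3 mm after the drop, against the 2.6 mm stated.
- **Seating:** in the last wrist picture the ring's flats lie square to where the jaws held them, so it did not slip. They measure 59.1 mm wide at the home height, against 59 mm expected.
- **Centring:** the ring's centre came out at about (0.4874, 0.2083) and the lamp's at about (0.4876, 0.2080), with camera errors of 1–2 mm.
- **Not measured:** I did not measure level separately. The final gap under 1 mm rests on the height and turn readings, because the pictures are too coarse to show it.

**What disagreed**
- **First grasp:** it closed on empty air above the ring. The fingertips stood about 11–12 mm behind the tool point rather than 8 mm ahead of it, so I lifted, went 18 mm lower and gripped again.
- **Camera views:** the top and wrist cameras disagreed by about 2 mm on the lamp's centre. I aligned the ring to the lamp in the wrist view instead.

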